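# Scribe a lobed outline round a template on an instrument panel

## Task

Mark out the curved outline on the aluminium panel: take the scriber from its wooden block and, with its point kept lightly pressed both on the panel and against the orange template's edge, run one unbroken stroke from the red mark round the lobe to the blue mark, never forcing it and scratching the panel nowhere else. Then stand the scriber back in its block, point down and fully home, without disturbing the other things on the bench.

Things in the scene. Friction and masses are not known exactly. Their poses are not given: they have to be found in the camera images.
- panel: Plywood board 190 x 270 mm carrying the bare aluminium panel 156 x 232 x 3 mm on a packing sheet; fixed. Origin: centre of the panel's TOP face (the one to scribe, 16 to 20 mm above the bench), x along the short side, z up. The thin panel does not lie quite level: along y one end may be up to 2.5 mm high, the other as low, so feel for it. Brass thumb screws on the template stand 16 mm above the panel.
- template: Orange template 6 mm thick, 172 mm along y, fixed flat on the panel. Origin: level with the panel's top face, at the lobe's centre, z up. Hard upright working edge facing +x: straight at x = 0.5 mm for |y| = 50.7 to 86; concave fillets of radius 18 centred on x = 18.5, y = +-50.7; convex lobe of radius 36 about the origin, -70 to +70 deg. Red stripe on top at y = +74 (start), blue at -74.
- block: Dark wooden tool block 70 x 70 x 38 mm, fixed to the bench, left or right of the panel. Origin: centre of its underside, on the bench.
- bore (a point): Centre of the mouth of the block's round upright bore, on the block's top face (38 mm above the bench). Bore: 15 mm wide with a 2 mm chamfer for the first 15 mm, then a step to 9 mm wide, open to the bench. The scriber stands in it with its shoulder on the step.
- scriber: Scriber, 105 mm long, 60 g, origin at the point, z along it towards its butt: polished steel needle (slides with friction about 0.25) 4 mm in diameter, round-ended, 20 mm long, then a flat shoulder and a round green handle 12 mm in diameter from 20 to 105 mm. At first it stands point down in the block, the handle rising 70 mm above the block's top.
- scriber_tip (a point): The very point of the scriber's needle (round end of radius 2 mm, so its axis runs 2 mm off the template's edge). Seated in the block it is 3 mm above the bench (35 mm below the bore's mouth).
- scriber_grip (a point): Middle of the exposed handle, on its axis, 66 mm from the point and 39 mm from the butt: where to grip, from above.
- meter_centre (a point): Centre of a loose panel meter lying face up: black flange 62 x 72 mm, 40 mm high in all, on a round barrel 52 mm wide. Bystander.
- dish_centre (a point): Centre of a loose steel dish 64 mm wide and 26 mm high. Bystander.
- driver: Loose screwdriver 170 mm long with a red handle, lying on the bench. Bystander.
- line0 (a point): The start of the line, at the red mark, where the scriber's axis stands when its needle touches the edge, at the mean height of the panel's top (template frame x = 2.5, y = 74.0 mm).
- line1 (a point): Point 1 of the line between start (0) and finish (8), where the scriber's axis stands when its needle touches the edge, at the mean height of the panel's top (template frame x = 2.5, y = 51.7 mm).
- line2 (a point): Point 2 of the line between start (0) and finish (8), where the scriber's axis stands when its needle touches the edge, at the mean height of the panel's top (template frame x = 14.7, y = 35.0 mm).
- line3 (a point): Point 3 of the line between start (0) and finish (8), where the scriber's axis stands when its needle touches the edge, at the mean height of the panel's top (template frame x = 31.6, y = 21.0 mm).
- line4 (a point): Point 4 of the line between start (0) and finish (8), where the scriber's axis stands when its needle touches the edge, at the mean height of the panel's top (template frame x = 38.0, y = -0.0 mm).
- line5 (a point): Point 5 of the line between start (0) and finish (8), where the scriber's axis stands when its needle touches the edge, at the mean height of the panel's top (template frame x = 31.6, y = -21.0 mm).
- line6 (a point): Point 6 of the line between start (0) and finish (8), where the scriber's axis stands when its needle touches the edge, at the mean height of the panel's top (template frame x = 14.7, y = -35.0 mm).
- line7 (a point): Point 7 of the line between start (0) and finish (8), where the scriber's axis stands when its needle touches the edge, at the mean height of the panel's top (template frame x = 2.5, y = -51.7 mm).
- line8 (a point): The finish of the line, at the blue mark, where the scriber's axis stands when its needle touches the edge, at the mean height of the panel's top (template frame x = 2.5, y = -74.0 mm).
Not all that is in view belongs to the job. Of the things that look like the block, take the one that is farthest to the robot's right at the start.

How it is judged:
On the way, in this order (a step that is already met when the one before it is completed fails the run):
1. the point is pressed on the panel and against the template's edge, both with more than 0.5 N, within 6 mm of the start of the line, at the red mark (horizontal distance between scriber_tip and line0 below 0.006 m and contact force between scriber and template above 0.5 N and contact force between scriber and panel above 0.5 N), for 0.04 s.
2. the point is pressed on the panel and against the template's edge, both with more than 0.5 N, within 5 mm of point 1 of the line between start (0) and finish (8) (horizontal distance between scriber_tip and line1 below 0.005 m and contact force between scriber and template above 0.5 N and contact force between scriber and panel above 0.5 N), for 0.04 s.
3. the point is pressed on the panel and against the template's edge, both with more than 0.5 N, within 5 mm of point 2 of the line between start (0) and finish (8) (horizontal distance between scriber_tip and line2 below 0.005 m and contact force between scriber and template above 0.5 N and contact force between scriber and panel above 0.5 N), for 0.04 s.
4. the point is pressed on the panel and against the template's edge, both with more than 0.5 N, within 5 mm of point 3 of the line between start (0) and finish (8) (horizontal distance between scriber_tip and line3 below 0.005 m and contact force between scriber and template above 0.5 N and contact force between scriber and panel above 0.5 N), for 0.04 s.
5. the point is pressed on the panel and against the template's edge, both with more than 0.5 N, within 5 mm of point 4 of the line between start (0) and finish (8) (horizontal distance between scriber_tip and line4 below 0.005 m and contact force between scriber and template above 0.5 N and contact force between scriber and panel above 0.5 N), for 0.04 s.
6. the point is pressed on the panel and against the template's edge, both with more than 0.5 N, within 5 mm of point 5 of the line between start (0) and finish (8) (horizontal distance between scriber_tip and line5 below 0.005 m and contact force between scriber and template above 0.5 N and contact force between scriber and panel above 0.5 N), for 0.04 s.
7. the point is pressed on the panel and against the template's edge, both with more than 0.5 N, within 5 mm of point 6 of the line between start (0) and finish (8) (horizontal distance between scriber_tip and line6 below 0.005 m and contact force between scriber and template above 0.5 N and contact force between scriber and panel above 0.5 N), for 0.04 s.
8. the point is pressed on the panel and against the template's edge, both with more than 0.5 N, within 5 mm of point 7 of the line between start (0) and finish (8) (horizontal distance between scriber_tip and line7 below 0.005 m and contact force between scriber and template above 0.5 N and contact force between scriber and panel above 0.5 N), for 0.04 s.
9. the point is pressed on the panel and against the template's edge, both with more than 0.5 N, within 6 mm of the finish of the line, at the blue mark (horizontal distance between scriber_tip and line8 below 0.006 m and contact force between scriber and template above 0.5 N and contact force between scriber and panel above 0.5 N), for 0.04 s.
At the end, for the whole second after the job is handed in: The scriber stands released and at rest in the bore of its block: point within 6 mm of the bore's axis and less than 6 mm above the bench, leaning less than 0.12 rad; meter, dish and screwdriver within 15 mm of where they were (horizontal distance between scriber_tip and bore below 0.006 m and height (world z) of scriber_tip below 0.006 m and angle between scriber's own z axis and vertical below 0.12 rad and linear speed of scriber below 0.02 m/s and distance of each of meter_centre, dish_centre, driver from where it was at the start of the episode below 0.015 m); the robot touches nothing.
It fails at once if the scriber is forced against the template with more than 12 N (it would shift the template or snap the needle) (contact force between scriber and template above 12 N).
It fails at once if the scriber is pressed on the panel with more than 12 N (it would gouge the aluminium) (contact force between scriber and panel above 12 N).
It fails at once if a scratch away from the line: the point presses on the panel (over 0.5 N) more than about 4 mm off the lobe's edge, more than about 11 mm off the straight shoulders, or beyond the template's ends (contact force between scriber and panel above 0.5 N and not (horizontal distance between scriber_tip and template below 0.042 m or (x of scriber_tip in the frame of template between -0.012 and 0.0134691 m and y of scriber_tip in the frame of template between 0.045 and 0.09 m) or (x of scriber_tip in the frame of template between -0.012 and 0.0134691 m and y of scriber_tip in the frame of template between -0.09 and -0.045 m) or (x of scriber_tip in the frame of template between 0 and 0.0173627 m and y of scriber_tip in the frame of template between 0.03 and 0.046 m) or (x of scriber_tip in the frame of template between 0 and 0.0173627 m and y of scriber_tip in the frame of template between -0.046 and -0.03 m))).
It fails at once if the stroke is broken: beside the lobe the point is lifted (3 to 6 mm above the panel) (z of scriber_tip in the frame of template between 0.003 and 0.006 m and x of scriber_tip in the frame of template above 0.014 m and horizontal distance between scriber_tip and template below 0.044 m).
It fails at once if a bystander is moved by more than 15 mm (distance of any of meter_centre, dish_centre, driver from where it was at the start of the episode above 0.015 m).
It also fails if it takes over 72 s, if anything falls off the work surface, if the arm or the gripper's body presses on something with over 40 N, if the wrist force passes 120 N, or if a joint passes its speed limit or range.

## Robot

A 7-joint arm with a two-finger parallel gripper is mounted at the origin on the work surface. World frame = base frame: x ahead of the robot, y to its left, z up, the work surface at z = 0. Lengths are in m, angles in rad, forces in N, time in s.
With the tool pointing down it reaches from about 0.425 to 0.925 m from the base axis. Payload 6.8 kg.
Tool frame: the origin (TCP) lies at the very end of the fingers, on their centre line; the grasp point (between the pads) lies 19 mm behind it (r.grip_depth is the distance from the TCP to the grasp point, in m); z points along the fingers, y is the direction in which the jaws open and shut (so a half turn about z gives the same grasp; the last joint's range is limited). The gripper opens to 85 mm and grips with 20 to 120 N. Pads are 22 mm wide; open, the fingers measure 114 mm over their backs; the gripper's body (76 mm by 85 mm) begins 54 mm behind the grasp point. The pads swing forward as they close: fully open they stand 13 mm farther back than shut.
Start: joints at [1.211, 0.477, 0.022, 1.555, -0.011, 1.109, -0.083], TCP at [0.168, -0.654, 0.231] pointing down, gripper open.
Joint ranges: [-2.96, 2.96], [-0.34, 2.1], [-1.41, 1.46], [0.24, 2.44], [-1.37, 4.51], [0.17, 1.92], [-2.96, 2.96]. Speed limits (rad/s): [2.39, 2.39, 3.14, 3.14, 3.14, 3.14, 3.14].

## Interface

Orientations are given as a rotation vector (axis times angle).
In Python, from bench import r, grab_frame gives the robot as it stands. The module is installed in compiled form; this text tells all that it offers.
- The arm moves only by the tool play_rows, never from a script. Its argument "increments" is a list of rows, each a list of 7 numbers: the shift along the tool's x, y, z in mm, then the turn, a rotation vector about the tool's x, y, z in rad, then the closure in counts, from 0 (fully open) to 255 (shut). In form: [[tx, ty, tz, rx, ry, rz, claw], ...]. A call has 1 to 5 rows; each row shifts and turns the pose as measured when the row begins, along the tool's axes as they then stand; what a row does not reach is not made up. A row lasts 1/10 s, in which the tool goes at most 50 mm and 8.59 degrees, less where a joint would pass 70% of its speed; a pose out of reach is approached as far as the arm can. A call is refused whole if a number of a shift passes 50 or a number of a turn 0.15, either way. A call with a gripper value outside its range is refused whole. The fingers move at their own pace and stop on an object; "force" is the grip in N (left out, the last holds). Time passes only in rows, so rows that do not move let the fingers close. It gives the time, the measured TCP pose, the force and the opening at its end, in the units of the state.
- r.get_obs(): the state, without advancing time (a new reading comes with each control period).
- grab_frame(name): name is "side" or "top" or "wrist"; returns a dict with "color" (480x640x3 uint8, blue, green, red), "depth" (480x640 float32, m along the optical axis (not along the pixel's ray), 0 where there is no reading), "K" (3x3 intrinsics, pixels), "T" (4x4, takes a point from camera to world coordinates). Camera axes: x right, y up, looking along -z (the intrinsics and any distortion apply to the point x, -y, -z); pixel columns grow to the right and rows downward; lengths in m; the calibration is good to about 2 mm. A picture is of the moment at which its call begins.
- r.hand_in(): hands the job in, once; it reports no verdict.
The state is a dict: "clock": time; "joints": joint angles; "qvel": joint speeds; "tau": joint torques, N m; "tcp_pos": TCP position; "orientation": TCP orientation; "contact_force": force on the tool from outside, world axes, zero at the start; "moment": the same for the moment, N m; "grip_width": finger opening in m.
Only numpy, scipy, OpenCV 4.12 (cv2) and the standard library are available. Lean on these libraries where they do the work, as an engineer would, in place of code of your own. Each camera call takes 0.05 s, during which the arm holds its last target.

## Working session

There is one attempt and no reset: what is moved stays moved. The work goes in short steps, Python scripts to look and compute and a tool call to move; the robot and the scene stay as the last step left them, time stands still between calls to the robot, and variables do not carry over. Pictures are saved under pics/ and viewed, and the job is handed in when it is done.

Besides the shell and the picture viewer there is one more tool, called in YAML: its name, and indented under it one key for each argument. play_rows: Moves the arm, as the interface text tells. Its arguments: {"type":"object","properties":{"increments":{"type":"array","items":{"type":"array","items":{"type":"number"}}},"force":{"type":"number"}},"required":["increments"]}

```bash
mkdir -p pics; ls; python3 - <<'E'
from bench import r, grab_frame
import cv2,numpy as np
print(r.get_obs(), r.grip_depth)
for n in ["side","top","wrist"]:
    f=grab_frame(n); cv2.imwrite(f"pics/{n}0.png",f["color"]); np.savez(f"{n}0.npz",**f)
    print(n,f["K"],f["T"])
E
```

```text
pics
{'clock': 0.0, 'joints': array([ 1.21090347,  0.47784603,  0.02235582,  1.55642586, -0.01148693,
        1.10930742, -0.08315698]), 'qvel': array([ 0.00092489,  0.00026502, -0.00138742, -0.00057808, -0.00193163,
        0.00011262, -0.00027038]), 'tau': array([ 5.57537132e-04, -5.96438920e+01,  1.60790998e+00, -2.81190044e+01,
        1.24860794e-02,  9.21176921e-03, -4.13003050e-06]), 'tcp_pos': array([ 0.16799749, -0.65315735,  0.23030604]), 'orientation': array([-3.11493458e+00, -3.94175300e-01,  6.11988645e-04]), 'contact_force': array([ 0.65148143, -0.26472692, -0.04976808]), 'moment': array([-0.03322939,  0.00199797,  0.02343337]), 'grip_width': 0.08546431315272134} 0.0187
side [[504.73195205   0.         324.72781351]
 [  0.         504.73195205 234.89467814]
 [  0.           0.           1.        ]] [[-0.67838715  0.43470887 -0.59229982 -0.05468927]
 [-0.73452182 -0.38330476  0.55995996  0.69733833]
 [ 0.01638822  0.81492678  0.57933217  0.68278801]
 [ 0.          0.          0.          1.        ]]
top [[489.1254934    0.         315.33877651]
 [  0.         489.1254934  236.53608199]
 [  0.           0.           1.        ]] [[ 0.01814218  0.98352895 -0.1798379   0.36292941]
 [-0.99973694  0.02036891  0.01054285  0.11161519]
 [ 0.0140323   0.17959932  0.98363976  1.08933285]
 [ 0.          0.          0.          1.        ]]
wrist [[396.61352728   0.         318.2008813 ]
 [  0.         396.61352728 244.48474446]
 [  0.           0.           1.        ]] [[ 0.24972725  0.92229935  0.29495798  0.24274995]
 [-0.96831555  0.23821759  0.07494916 -0.63397059]
 [-0.00113862 -0.30432924  0.95256623  0.37272858]
 [ 0.          0.          0.          1.        ]]
```

View pics/top0.png

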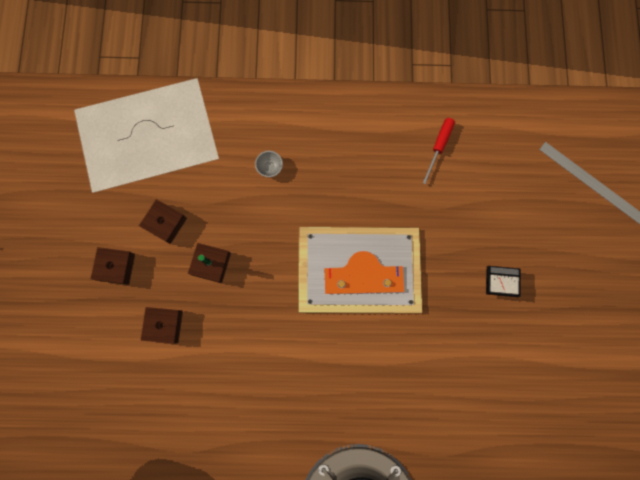

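View pics/side0.png

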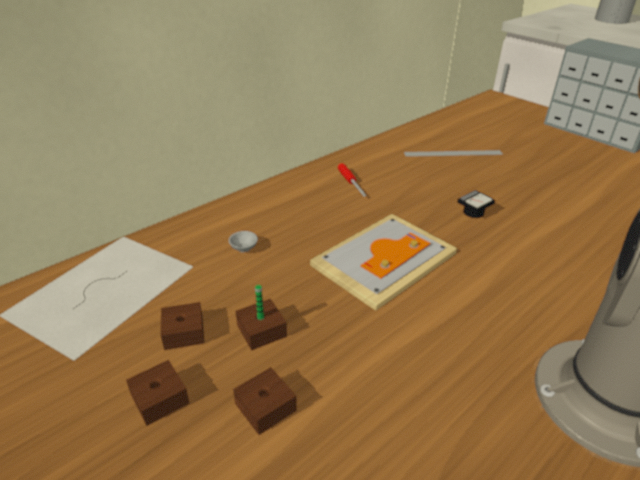

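View pics/wrist0.png

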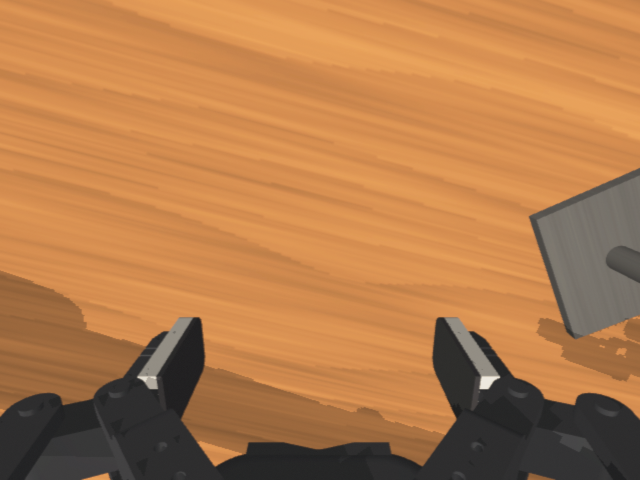

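The top view shows four dark blocks. The rightmost, at about (210,263), holds the green scriber. The panel with its orange template is at (360,270), with the red stripe on the left and the lobe pointing away from the robot. Next I measure these.

```bash
cat > h.py <<'E'
import numpy as np,cv2
from bench import r,grab_frame
def ray(f,u,v):
    K,T=f["K"],f["T"]; d=np.array([(u-K[0,2])/K[0,0],-(v-K[1,2])/K[1,1],-1.]); return T[:3,3],T[:3,:3]@d
def onz(f,u,v,z):
    o,d=ray(f,u,v); return o+d*(z-o[2])/d[2]
def pt(f,u,v):
    o,d=ray(f,u,v); return o+d*f["depth"][int(round(v)),int(round(u))]
def cloud(f):
    K,T=f["K"],f["T"]; v,u=np.mgrid[:480,:640]; D=f["depth"]
    P=np.stack([(u-K[0,2])/K[0,0]*D,-(v-K[1,2])/K[1,1]*D,-D],-1); return P@T[:3,:3].T+T[:3,3]
def masks(f):
    h=cv2.cvtColor(f["color"],cv2.COLOR_BGR2HSV); H,S,V=cv2.split(h)
    return dict(orange=(H>=7)&(H<=13)&(S>215)&(V>150), green=(H>40)&(H<90)&(S>100), red=((H<4)|(H>176))&(S>180)&(V>100), blue=(H>105)&(H<135)&(S>90))
def big(m):
    n,l,s,c=cv2.connectedComponentsWithStats(m.astype(np.uint8)); i=1+np.argmax(s[1:,4]); return l==i,s[i],c[i]
E
python3 - <<'E'
from h import *
for n in ["top","side","wrist"]:
    f=dict(np.load(f"{n}0.npz")); P=cloud(f); M=masks(f)
    for k,m in M.items():
        if m.sum()<5: continue
        b,s,c=big(m); print(n,k,s,c.round(1),np.median(P[b],0).round(4))
f=dict(np.load("top0.npz")); P=cloud(f)
for u,v in [(203,259),(210,263),(163,221),(113,266),(162,326),(504,281),(269,164),(440,145),(330,272),(398,272),(305,250),(303,232)]: print(u,v,pt(f,u,v).round(4))
f=dict(np.load("wrist0.npz")); print(pt(f,580,230),pt(f,620,262), pt(f,635,262))
E
```

```text
top orange [ 326  253   76   39 1844] [363.1 275.7] [ 0.4717 -0.0052  0.0257]
top green [198 255  13  10  67] [203.7 259.3] [0.4934 0.3286 0.0964]
top red [434 118  20  34 336] [443.9 134.3] [ 0.8041 -0.1927  0.0233]
side orange [364 263   8   5  19] [368.2 264.9] [0.479  0.0678 0.026 ]
side green [256 292   8  28 169] [259.2 306.1] [0.4933 0.334  0.0653]
side red [339 164  17  19 127] [345.8 172.3] [ 0.7979 -0.185   0.0226]
203 259 [0.4918 0.3269 0.107 ]
210 263 [0.4928 0.3271 0.035 ]
163 221 [0.5887 0.443  0.0097]
113 266 [0.4853 0.5465 0.0067]
162 326 [0.3568 0.4292 0.0055]
504 281 [ 0.4659 -0.3091  0.0381]
269 164 [0.7296 0.2103 0.0048]
440 145 [ 0.7771 -0.1823  0.0256]
330 272 [0.4791 0.0669 0.0279]
398 272 [ 0.4822 -0.0818  0.0265]
305 250 [0.5284 0.1225 0.0156]
303 232 [0.5693 0.1279 0.014 ]
[ 0.20692588 -0.89602836  0.01445035] [ 0.19022724 -0.93047656  0.03378453] [ 0.1954792  -0.93203937  0.04651085]
```

```bash
cat >> h.py <<'E'
from scipy.spatial.transform import Rotation as Rn
def to(x,y,z,yaw):
    o=r.get_obs(); R=Rn.from_rotvec(o["orientation"]); d=R.inv().apply(np.array([x,y,z])-o["tcp_pos"])*1000
    G=Rn.from_euler("z",yaw)*Rn.from_euler("x",np.pi); w=(R.inv()*G).as_rotvec()
    print("t",round(o["clock"],2),"tcp",o["tcp_pos"].round(4),"F",o["contact_force"].round(2),"w",round(o["grip_width"],4)); print("shift",d.round(2),"turn",w.round(4))
E
python3 -c "
from h import *
to(.43,0,.23,0)"
```

```text
t 0.15 tcp [ 0.1681 -0.6533  0.2306] F [-0.76  0.4  -0.41] w 0.085
shift [ 416.44 -567.44    1.3 ] turn [-0.0014  0.0003  0.2518]
```

play_rows:
  increments:
    - [29, -40, 0, 0, 0, 0, 0]
    - [29, -40, 0, 0, 0, 0, 0]
    - [29, -40, 0, 0, 0, 0, 0]
    - [29, -40, 0, 0, 0, 0, 0]
    - [29, -40, 0, 0, 0, 0, 0]

```text
clock: 0.65
tcp_pos: [0.2559, -0.4236, 0.2273]
orientation: [-3.118, -0.377, 0.006]
contact_force: [0.7, 0.2, 0.8]
grip_width: 0.0855
```

play_rows:
  increments:
    - [29, -40, 0, 0, 0, 0, 0]
    - [29, -40, 0, 0, 0, 0, 0]
    - [29, -40, 0, 0, 0, 0, 0]
    - [29, -40, 0, 0, 0, 0, 0]
    - [29, -40, 0, 0, 0, 0, 0]

```text
clock: 1.15
tcp_pos: [0.3477, -0.1913, 0.227]
orientation: [3.118, 0.376, -0.006]
contact_force: [2.2, -0.6, 0.8]
grip_width: 0.0857
```

```bash
cd .;python3 -c "
from h import *
to(.43,0,.2,0)"
```

```text
t 1.15 tcp [ 0.3477 -0.1913  0.227 ] F [ 2.18 -0.59  0.83] w 0.0857
shift [ 125.48 -166.28   26.51] turn [0.0006 0.0038 0.2397]
```

play_rows:
  increments:
    - [29, -38, 6, 0, 0, 0, 0]
    - [29, -38, 6, 0, 0, 0, 0]
    - [29, -38, 6, 0, 0, 0, 0]
    - [25, -33, 6, 0, 0, 0, 0]
    - [13, -19, 6, 0, 0, 0.12, 0]

```text
clock: 1.65
tcp_pos: [0.4327, 0.0109, 0.1975]
orientation: [3.134, 0.191, 0.004]
contact_force: [-0.3, -0.6, -0.2]
grip_width: 0.0853
```

play_rows:
  increments:
    - [0, 0, 0, 0, 0, 0.12, 0]
    - [0, 0, 0, 0, 0, 0, 0]

```text
clock: 1.85
tcp_pos: [0.4331, 0.0156, 0.1967]
orientation: [3.142, 0.005, 0.002]
contact_force: [-0.1, -0.1, 0.3]
grip_width: 0.0852
```

```bash
cd .;python3 -c "
from h import *
to(.43,0,.2,0)
f=grab_frame('wrist'); cv2.imwrite('pics/w1.png',f['color']); np.savez('w1.npz',**f)"
```

```text
t 1.85 tcp [0.4331 0.0156 0.1967] F [-0.14 -0.07  0.34] w 0.0852
shift [-3.12 15.58 -3.32] turn [ 0.0001 -0.0014  0.0034]
```

View pics/w1.png

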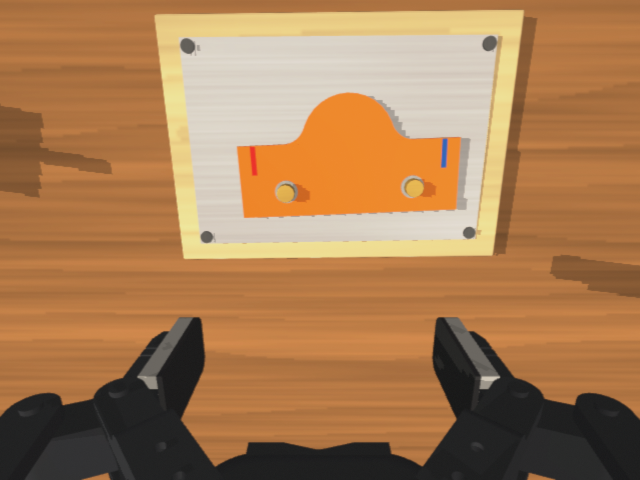

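```bash
cat > meas.py <<'E'
from h import *
import sys
f=dict(np.load(sys.argv[1])); P=cloud(f)
H,S,V=cv2.split(cv2.cvtColor(f["color"],cv2.COLOR_BGR2HSV))
m=(H>=7)&(H<=16)&(S>200)&(V>180); m[300:]=0
m,s,c=big(m); print("orange",s,c)
zt=np.median(P[m][:,2]); print("ztop",zt, "orange z pct",np.percentile(P[m][:,2],[5,50,95]))
# panel heights along y
g=(S<40)&(V>120); g[300:]=0; g,s2,_=big(g); Q=P[g]
A=np.c_[Q-Q.mean(0)]; 
co=np.linalg.lstsq(np.c_[Q[:,:2],np.ones(len(Q))],Q[:,2],rcond=None)[0]; print("panel plane",co, "z med",np.median(Q[:,2]))
for y in np.arange(-.12,.13,.04):
    k=abs(Q[:,1]-y)<.02
    if k.sum()>20: print(" y",round(y,2),np.median(Q[k][:,2]).round(4),k.sum())
Z=float(sys.argv[2]) if len(sys.argv)>2 else .024
cn=max(cv2.findContours(m.astype(np.uint8),cv2.RETR_EXTERNAL,cv2.CHAIN_APPROX_NONE)[0],key=len)[:,0].astype(float)
W=np.array([onz(f,u,v,Z)[:2] for u,v in cn])
def stripe(mm):
    mm=mm.copy(); mm[300:]=0; b,s,c=big(mm); return onz(f,*c,Z)[:2],s
R,sr=stripe(((H<4)|(H>176))&(S>180)); B,sb=stripe((H>105)&(H<135)&(S>120))
print("red",R,sr,"blue",B,sb,"dist",np.linalg.norm(R-B))
ey=(R-B)/np.linalg.norm(R-B); ex=np.array([ey[1],-ey[0]])
C=(R+B)/2
for it in range(6):
    L=np.c_[(W-C)@ex,(W-C)@ey]
    lo=(np.hypot(L[:,0],L[:,1])<.040)&(L[:,0]>.016)&(abs(L[:,1])<.033)
    if it==0: lo=(L[:,0]>L[:,0].max()-.018)
    p=W[lo]; k=np.linalg.lstsq(np.c_[2*p,np.ones(len(p))],(p**2).sum(1),rcond=None)[0]
    C=k[:2]; rad=np.sqrt(k[2]+C@C)
    L=np.c_[(W-C)@ex,(W-C)@ey]
    st=(abs(L[:,0]-.0005)<.006)&(abs(L[:,1])>.056)&(abs(L[:,1])<.082)
    q=L[st]; a,b=np.polyfit(q[:,1],q[:,0],1)
    th=-np.arctan(a); 
    ey=ey+a*ex; ey/=np.linalg.norm(ey); ex=np.array([ey[1],-ey[0]])
    print(it,"C",C.round(5),"rad",rad.round(5),"yaw deg",np.degrees(np.arctan2(ex[1],ex[0])).round(3),"straight x",b.round(5),lo.sum(),st.sum())
L=np.c_[(W-C)@ex,(W-C)@ey]; print("extent",L.min(0),L.max(0), "back edges")
print("stripes local",(R-C)@ex,(R-C)@ey,(B-C)@ex,(B-C)@ey)
E
python3 meas.py w1.npz .024
```

```text
orange [  238    94   221   123 17367] [347.96620026 165.09247423]
ztop 0.025205410993895394 orange z pct [0.02399747 0.02520541 0.02646844]
panel plane [0.00249941 0.02292634 0.01919784] z med 0.019313078305974368
 y -0.12 0.0169 3744
 y -0.08 0.0175 6880
 y -0.04 0.0182 5631
 y 0.0 0.0192 4639
 y 0.04 0.0199 6499
 y 0.08 0.0208 8852
 y 0.12 0.0213 3791
red [0.47850237 0.06652321] [251 147   5  28  97] blue [ 0.48509191 -0.08199017] [442 139   5  28 100] dist 0.14865950012353285
0 C [ 0.49289 -0.00731] rad 0.03464 yaw deg 2.623 straight x -0.00142 88 80
1 C [ 0.49293 -0.00731] rad 0.0346 yaw deg 2.623 straight x -0.00147 90 80
2 C [ 0.49293 -0.00731] rad 0.0346 yaw deg 2.623 straight x -0.00147 90 80
3 C [ 0.49293 -0.00731] rad 0.0346 yaw deg 2.623 straight x -0.00147 90 80
4 C [ 0.49293 -0.00731] rad 0.0346 yaw deg 2.623 straight x -0.00147 90 80
5 C [ 0.49293 -0.00731] rad 0.0346 yaw deg 2.623 straight x -0.00147 90 80
extent [-0.05547404 -0.08506014] [0.03462977 0.0852317 ] back edges
stripes local -0.011037647381898814 0.07442100504973513 -0.011252253921557005 -0.07423834016950026
```

The wrist view shows the template clearly: red stripe at (252,160), blue at (444,153), lobe top at row 94. The estimated template centre is (0.493, -0.007) with a yaw of 2.6°. The panel slopes up towards the red end. Next I go to look at the scriber.

play_rows:
  increments:
    - [0, -45, 0, 0, 0, 0, 0]
    - [0, -48, 0, 0, 0, 0, 0]
    - [0, -48, 0, 0, 0, 0, 0]
    - [0, -48, 0, 0, 0, 0, 0]
    - [0, -48, 0, 0, 0, 0, 0]

```text
clock: 2.4
tcp_pos: [0.4342, 0.247, 0.1962]
orientation: [3.136, -0.003, 0.005]
contact_force: [0.9, 0.4, -0.5]
grip_width: 0.0854
```

play_rows:
  increments:
    - [0, -45, 0, 0, 0, -0.045, 0]
    - [0, -30, 0, 0, 0, 0, 0]
    - [0, 0, 0, 0, 0, 0, 0]

```text
clock: 2.7
tcp_pos: [0.4321, 0.3296, 0.1964]
orientation: [3.138, 0.092, 0.006]
contact_force: [-0.7, -0.5, 0.1]
grip_width: 0.0855
```

```bash
cd .;python3 -c "
from h import *
to(.493,.328,.15,0.046)
f=grab_frame('wrist'); cv2.imwrite('pics/w2.png',f['color']); np.savez('w2.npz',**f)"
```

```text
t 2.7 tcp [0.4321 0.3296 0.1964] F [-0.68 -0.45  0.14] w 0.0855
shift [60.53  5.05 46.69] turn [ 0.002  -0.0039  0.0125]
```

View pics/w2.png

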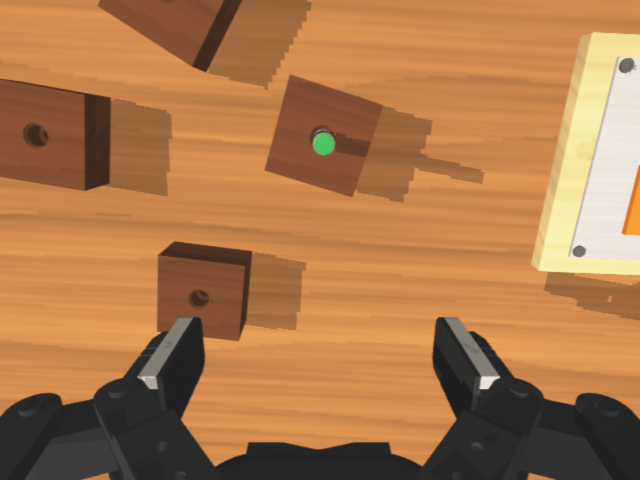

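```bash
cd .;python3 - <<'E'
from h import *
f=dict(np.load('w2.npz'));P=cloud(f)
b,s,c=big(masks(f)['green']); print(s,c,onz(f,*c,.108),np.median(P[b],0))
(cc,rad)=cv2.minEnclosingCircle(np.argwhere(b)[:,::-1].astype(np.float32)); print(cc,rad,onz(f,*cc,.108))
z=P[...,2]; k=(abs(z-.038)<.006)&(np.hypot(P[...,0]-.493,P[...,1]-.328)<.06)
k,s,c=big(k); rc=cv2.minAreaRect(np.argwhere(k)[:,::-1].astype(np.float32)); bx=cv2.boxPoints(rc)
Q=np.array([onz(f,u,v,.038) for u,v in bx]); print(Q, Q.mean(0), [np.linalg.norm(Q[i]-Q[i-1]) for i in range(4)], np.median(z[k]))
t=dict(np.load('top0.npz'));b,s,c=big(masks(t)['green']);print('top',onz(t,*c,.09))
E
```

```text
[314 134  20  20 324] [323.5 143.5] [0.49582748 0.33012125 0.108     ] [0.49581259 0.33013386 0.10770332]
(323.5, 143.5) 10.12432861328125 [0.49582748 0.33012125 0.108     ]
[[0.47129484 0.37672311 0.038     ]
 [0.53788986 0.35565706 0.038     ]
 [0.52123626 0.28792955 0.038     ]
 [0.45180969 0.30463457 0.038     ]] [0.49555766 0.33123607 0.038     ] [np.float64(0.07467548837233058), np.float64(0.06984751638396734), np.float64(0.06974494713986777), np.float64(0.07140802265448909)] 0.03770282040938433
top [0.49330486 0.32910559 0.09      ]
```

play_rows:
  increments:
    - [32, 3, 10, 0, 0, 0.012, 0]
    - [31, 0, 0, 0, 0, 0, 0]
    - [0, 0, 0, 0, 0, 0, 0]

```text
clock: 3.05
tcp_pos: [0.4988, 0.3212, 0.1859]
orientation: [3.132, 0.073, 0.007]
contact_force: [-1.3, 0.1, -0.0]
grip_width: 0.0851
```

```bash
cd .;python3 -c "
from h import *
to(.4958,.3301,.0503,0.046)
f=grab_frame('wrist'); cv2.imwrite('pics/w3.png',f['color']); np.savez('w3.npz',**f)"
```

```text
t 3.05 tcp [0.4988 0.3212 0.1859] F [-1.26  0.08 -0.01] w 0.0851
shift [ -3.17 -10.19 135.5 ] turn [ 0.0088 -0.0044  0.0003]
```

View pics/w3.png

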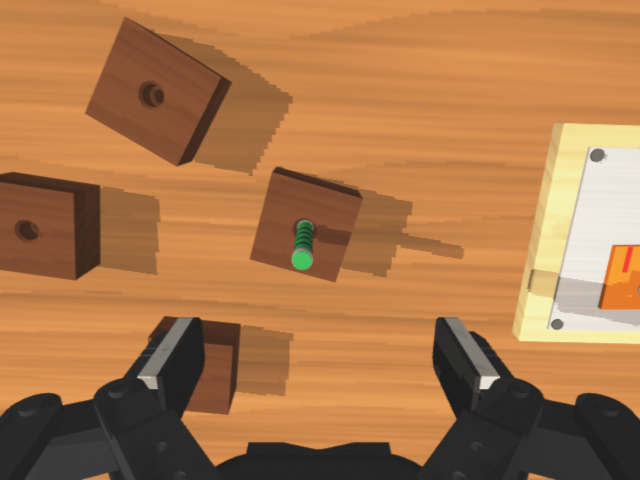

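```bash
cd .;python3 - <<'E'
from h import *
f=dict(np.load('w3.npz'));P=cloud(f)
H,S,V=cv2.split(cv2.cvtColor(f["color"],cv2.COLOR_BGR2HSV))
b=masks(f)['green']&(abs(P[...,2]-.108)<.003); b,s,c=big(b); print(s,c,onz(f,*c,.108))
z=P[...,2]; k=(abs(z-.038)<.006)&(np.hypot(P[...,0]-.493,P[...,1]-.328)<.06)
k,s,c=big(k); rc=cv2.minAreaRect(np.argwhere(k)[:,::-1].astype(np.float32)); bx=cv2.boxPoints(rc)
Q=np.array([onz(f,u,v,.038) for u,v in bx]); print(Q.mean(0), [np.linalg.norm(Q[i]-Q[i-1]).round(4) for i in range(4)])
E
```

```text
[293 251  19  19 275] [301.77454545 260.05090909] [0.49592392 0.33004736 0.108     ]
[0.49639219 0.32921002 0.038     ] [np.float64(0.0744), np.float64(0.0707), np.float64(0.0695), np.float64(0.0723)]
```

play_rows:
  increments:
    - [-3, -10, 15, 0.009, -0.004, 0, 0]
    - [0, 0, 15, 0, 0, 0, 0]
    - [0, 0, 0, 0, 0, 0, 0]
    - [0, 0, 0, 0, 0, 0, 0]

```text
clock: 3.5
tcp_pos: [0.4904, 0.3279, 0.152]
orientation: [3.138, 0.075, -0.007]
contact_force: [0.7, 0.1, 0.6]
grip_width: 0.0857
```

```bash
cd .;python3 -c "
from h import *
to(.4959,.330,.0503,0.046)"
```

```text
t 3.5 tcp [0.4904 0.3279 0.152 ] F [0.66 0.1  0.61] w 0.0857
shift [  6.03  -2.19 101.7 ] turn [0.003  0.0043 0.0019]
```

play_rows:
  increments:
    - [6, -2, 20, 0.003, 0.004, 0, 0]

```text
clock: 3.6
tcp_pos: [0.4966, 0.3313, 0.1339]
orientation: [-3.139, -0.077, -0.005]
contact_force: [1.1, -0.8, -0.5]
grip_width: 0.0851
```

play_rows:
  increments:
    - [0, 0, 0, 0, 0, 0, 0]

```text
clock: 3.7
tcp_pos: [0.4955, 0.3302, 0.1319]
orientation: [3.14, 0.078, -0.0]
contact_force: [-0.7, -0.7, 0.1]
grip_width: 0.085
```

play_rows:
  increments:
    - [0, 0, 0, 0, 0, 0, 0]

```text
clock: 3.8
tcp_pos: [0.4953, 0.3307, 0.1326]
orientation: [-3.14, -0.079, -0.0]
contact_force: [-0.0, -0.0, -0.4]
grip_width: 0.0856
```

```bash
cd .;python3 -c "
from h import *
to(.4959,.330,.0503,0.046)"
```

```text
t 3.8 tcp [0.4953 0.3307 0.1326] F [-0.01 -0.04 -0.44] w 0.0856
shift [ 0.54  0.7  82.3 ] turn [-0.0001 -0.0001  0.0042]
```

play_rows:
  increments:
    - [0, 0, 25, 0, 0, 0, 0]
    - [0, 0, 25, 0, 0, 0, 0]
    - [0, 0, 20, 0, 0, 0, 0]
    - [0, 0, 8, 0, 0, 0, 0]
    - [0, 0, 0, 0, 0, 0, 0]

```text
clock: 4.3
tcp_pos: [0.4973, 0.3334, 0.0583]
orientation: [-3.136, -0.08, -0.011]
contact_force: [0.4, 0.4, -0.4]
grip_width: 0.0853
```

```bash
cd .;python3 -c "
from h import *
to(.4959,.330,.0503,0.046)"
```

```text
t 4.3 tcp [0.4973 0.3334 0.0583] F [ 0.4   0.43 -0.39] w 0.0853
shift [-1.59  3.33  8.01] turn [-0.004  -0.0069  0.005 ]
```

play_rows:
  increments:
    - [-1.5, 3.3, 8, -0.004, -0.007, 0.004, 0]
    - [0, 0, 0, 0, 0, 0, 0]

```text
clock: 4.5
tcp_pos: [0.4967, 0.3306, 0.0518]
orientation: [-3.14, -0.073, -0.002]
contact_force: [-0.3, -0.8, -0.7]
grip_width: 0.0853
```

```bash
cd .;python3 -c "
from h import *
to(.4959,.330,.0503,0.046)"
```

```text
t 4.5 tcp [0.4967 0.3306 0.0518] F [-0.26 -0.79 -0.72] w 0.0853
shift [-0.82  0.55  1.54] turn [-0.001  -0.0015  0.0007]
```

play_rows:
  increments:
    - [-0.8, 0.5, 1, 0, 0, 0, 120]
    - [0, 0, 0, 0, 0, 0, 180]
    - [0, 0, 0, 0, 0, 0, 255]
    - [0, 0, 0, 0, 0, 0, 255]
    - [0, 0, 0, 0, 0, 0, 255]
  force: 90

```text
clock: 5.0
tcp_pos: [0.4972, 0.3309, 0.0531]
orientation: [-3.138, -0.073, -0.007]
contact_force: [-0.0, -1.3, 0.9]
grip_width: 0.0121
```

play_rows:
  increments:
    - [0, 0, 0, 0, 0, 0, 255]
    - [0, 0, 0, 0, 0, 0, 255]
    - [0, 0, 0, 0, 0, 0, 255]

```text
clock: 5.3
tcp_pos: [0.4972, 0.331, 0.0533]
orientation: [-3.138, -0.073, -0.008]
contact_force: [0.3, 1.1, -0.1]
grip_width: 0.0099
```

```bash
cd .;python3 -c "
from h import *
to(.4959,.330,.0503,0.046)"
```

```text
t 5.3 tcp [0.4972 0.331  0.0533] F [ 0.32  1.09 -0.14] w 0.0099
shift [-1.38  0.9   3.03] turn [-0.003  -0.005   0.0003]
```

play_rows:
  increments:
    - [0, 0, -12, 0, 0, 0, 255]
    - [0, 0, -20, 0, 0, 0, 255]
    - [0, 0, -25, 0, 0, 0, 255]
    - [0, 0, -25, 0, 0, 0, 255]
    - [0, 0, 0, 0, 0, 0, 255]

```text
clock: 5.8
tcp_pos: [0.496, 0.3308, 0.1399]
orientation: [-3.138, -0.074, -0.005]
contact_force: [-0.5, 1.1, 0.5]
grip_width: 0.0096
```

```bash
cd .;python3 -c "
from h import *
to(.45,.2,.12,0.046)
f=grab_frame('wrist'); cv2.imwrite('pics/w4.png',f['color'])
f=grab_frame('side'); cv2.imwrite('pics/s4.png',cv2.resize(f['color'][180:400,150:400],None,fx=2.5,fy=2.5))"
```

```text
t 5.8 tcp [0.496  0.3308 0.1399] F [-0.49  1.15  0.54] w 0.0096
shift [-52.22 128.47  19.47] turn [-0.0025 -0.003   0.0014]
```

View pics/w4.png

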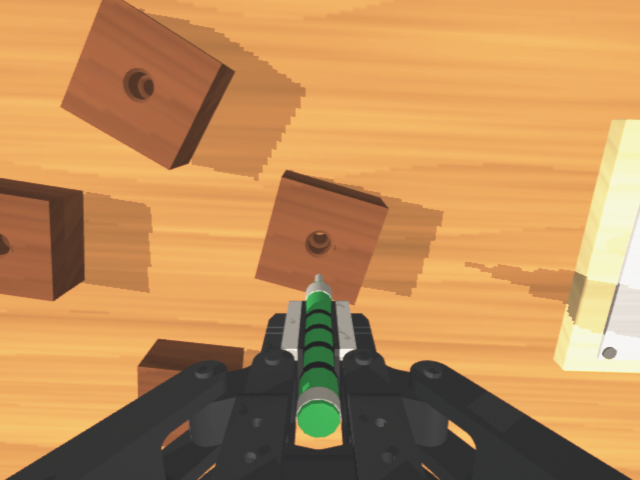

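View pics/s4.png

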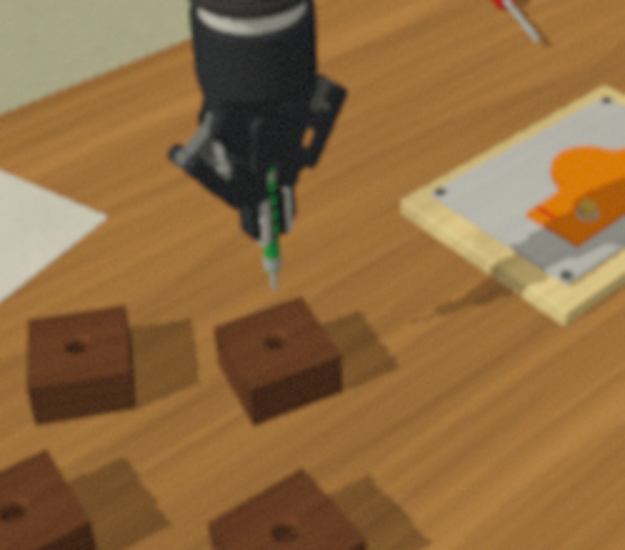

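The scriber hangs straight between the pads, with its tip at (318,277), its butt at (319,419) and the empty bore at (318,241). I now work out the tip offset in the tool frame.

```bash
cd .;python3 - <<'E'
from h import *
f=grab_frame('wrist'); o=r.get_obs(); R=Rn.from_rotvec(o['orientation']).as_matrix(); p=o['tcp_pos']; print(p)
np.savez('w5.npz',**f)
def tool(u,v,zt):
    a,d=ray(f,u,v); a=R.T@(a-p); d=R.T@d; return a+d*(zt-a[2])/d[2]
img=f['color']; G=cv2.cvtColor(img,cv2.COLOR_BGR2GRAY)
print(G[270:296:2,306:332])
b=masks(f)['green']; b[:395]=0; b,s,c=big(b); print('butt',s,c,tool(*c,-.0547)*1000)
for v in (275,276,277): print('tip',v,tool(318.3,v,.0503)*1000)
print('grip-end (handle/needle shoulder)',tool(318.5,292,.0303)*1000)
# bore
sub=G[225:262,298:338]; m=np.zeros_like(G,bool); m[225:262,298:338]=sub<75; b,s,c=big(m); print('bore',s,c,onz(f,*c,.038))
cv2.imwrite('pics/w5.png',cv2.resize(img[210:440,250:390],None,fx=3.4,fy=2.6,interpolation=cv2.INTER_NEAREST))
E
```

```text
[0.49422913 0.32865762 0.13569155]
[[119 119 118 118 118 118 119 118 118 118 119 118 118 118 118 118 118 118
  118 118 119 119 118 118 118 118]
 [120 120 120 120 120 119 120 120 119 119 119 119 118 118 119 118 119 118
  118 118 118 118 118 118 118 118]
 [116 117 116 117 118 119 119 120 120 125 138 155 159 140 125 120 119 119
  118 119 119 118 118 118 118 118]
 [113 113 113 113 114 114 114 116 127 158 182 171 153 136 125 123 123 121
  119 119 119 119 119 119 119 118]
 [113 113 112 113 112 113 113 115 132 166 183 171 154 136 125 123 123 119
  118 118 119 120 119 119 118 117]
 [113 113 113 113 112 113 113 115 138 173 181 168 152 136 125 121 121 116
  114 114 115 116 116 117 116 115]
 [113 113 114 113 113 115 123 134 147 155 158 153 148 141 134 127 127 130
  115 113 113 113 113 113 113 113]
 [113 114 116 128 154 176 177 174 170 164 159 153 148 143 135 131 127 126
  124 123 118 113 115 113 113 113]
 [114 125 154 181 183 181 178 174 169 164 159 153 148 143 136 130 127 127
  125 125 124 124 123 118 114 113]
 [136 168 187 186 183 180 178 174 169 164 159 154 148 144 136 131 128 126
  125 124 124 124 124 123 121 115]
 [162 191 190 186 183 181 179 179 174 175 190 198 195 192 181 160 150 140
  138 128 125 125 124 124 124 121]
 [182 192 191 189 199 218 219 179 140 129 125 120 112 108 105 102 104 119
  143 162 158 132 125 125 124 122]
 [199 194 195 196 178 141 126 122 119 116 113 109 105 101  98  95  91  89
   89  90  97 117 142 146 129 122]]
butt [ 298  400   42   37 1217] [318.18570255 418.3935908 ] [ -0.56944156  -0.42665214 -54.7       ]
tip 275 [-0.93945149 -0.43375187 50.3       ]
tip 276 [-1.5050552  -0.43336578 50.3       ]
tip 277 [-2.07158862 -0.43297906 50.3       ]
grip-end (handle/needle shoulder) [-1.59117026 -0.33038138 30.3       ]
bore [310 233  14  10 106] [316.82075472 237.20754717] [0.49962378 0.33017532 0.038     ]
```

View pics/w5.png

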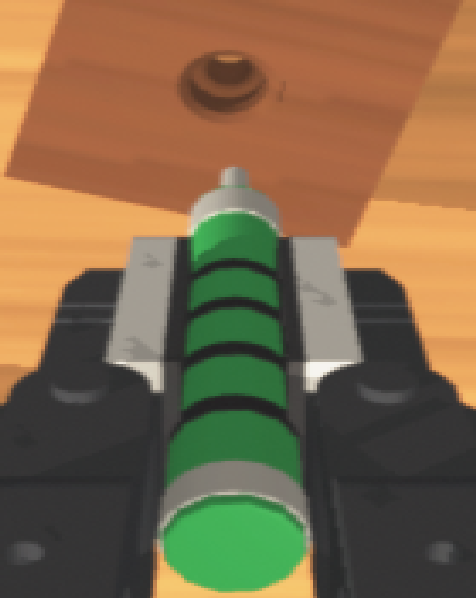

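```bash
cat >> h.py <<'E'
C=np.array([.4927,-.0073]); YAW=np.radians(2.62); TIP=np.array([-.0012,-.0004,.0503])
ex=np.array([np.cos(YAW),np.sin(YAW)]); ey=np.array([-ex[1],ex[0]])
def st(lx=None,ly=None,z=None,pose=None):
    """tip in template frame (mm, z world mm); optional target -> tool shift"""
    o=r.get_obs(); R=Rn.from_rotvec(o["orientation"]); t=o["tcp_pos"]+R.apply(TIP)
    l=np.array([(t[:2]-C)@ex,(t[:2]-C)@ey,t[2]])*1000
    F=o["contact_force"]; fl=np.array([F[:2]@ex,F[:2]@ey,F[2]])
    G=Rn.from_euler("z",YAW)*Rn.from_euler("x",np.pi); w=(R.inv()*G).as_rotvec()
    print("t",round(o["clock"],2),"tip local",l.round(2),"F local",fl.round(2),"w",round(o["grip_width"]*1000,1),"turn",w.round(4))
    if lx is not None:
        d=np.array([lx-l[0],ly-l[1],(z if z is not None else l[2])-l[2]]); e=np.r_[ex,0]*d[0]+np.r_[ey,0]*d[1]+np.array([0,0,d[2]])
        print("shift",R.inv().apply(e).round(2))
E
python3 -c "
from h import *
st(8,76,45)"
```

```text
t 5.95 tip local [ 15.57 335.87  85.39] F local [-0.05 -0.13 -1.28] w 10.0 turn [0.0014 0.0023 0.0014]
shift [ -7.84 259.8   40.76]
```

play_rows:
  increments:
    - [0, 40, 0, 0, 0, 0, 255]
    - [-2, 45, 0, 0, 0, 0, 255]
    - [-2, 45, 0, 0, 0, 0, 255]
    - [-2, 45, 0, 0, 0, 0, 255]
    - [-2, 40, 0, 0, 0, 0, 255]

```text
clock: 6.45
tcp_pos: [0.4922, 0.1133, 0.1302]
orientation: [-3.138, -0.095, 0.018]
contact_force: [1.5, -0.3, -0.3]
grip_width: 0.01
```

play_rows:
  increments:
    - [0, 25, 10, 0, 0, 0, 255]
    - [0, 10, 15, 0, 0, 0, 255]
    - [0, 0, 0, 0, 0, 0, 255]

```text
clock: 6.75
tcp_pos: [0.491, 0.0677, 0.1011]
orientation: [3.137, 0.077, -0.029]
contact_force: [-0.8, 0.3, -0.7]
grip_width: 0.0097
```

```bash
cd .;python3 -c "
from h import *
st(8,76,35)"
```

```text
t 6.75 tip local [-0.43 75.3  50.81] F local [-0.74  0.31 -0.69] w 9.7 turn [0.0026 0.0189 0.0035]
shift [ 8.73 -0.72 15.64]
```

play_rows:
  increments:
    - [8, 0, 8, 0.002, 0.018, 0.003, 255]
    - [0, 0, 0, 0, 0, 0, 255]
    - [0, 0, 0, 0, 0, 0, 255]

```text
clock: 7.05
tcp_pos: [0.4975, 0.0698, 0.092]
orientation: [-3.14, -0.075, 0.007]
contact_force: [-0.2, 0.6, 0.1]
grip_width: 0.0097
```

```bash
cd .;python3 -c "
from h import *
st(8,76,30)
f=grab_frame('wrist'); cv2.imwrite('pics/w6.png',f['color']);np.savez('w6.npz',**f)"
```

```text
t 7.05 tip local [ 6.87 77.24 41.67] F local [-0.12  0.66  0.08] w 9.7 turn [-0.0005  0.0046  0.002 ]
shift [ 1.18  1.25 11.67]
```

View pics/w6.png

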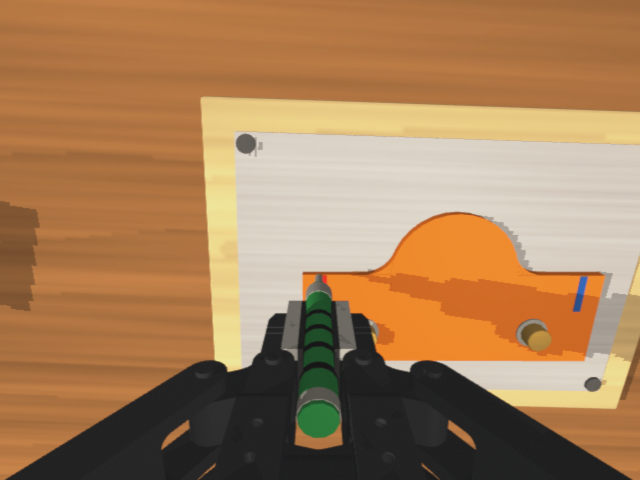

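```bash
cd .;python3 - <<'E'
from h import *
f=dict(np.load('w6.npz'))
H,S,V=cv2.split(cv2.cvtColor(f["color"],cv2.COLOR_BGR2HSV))
m=(H>=4)&(H<=18)&(S>180)&(V>120)
L=[]
for u in list(range(308,316))+list(range(330,360,3))+list(range(540,600,5)):
    col=m[255:285,u]; v=255+np.argmax(col)-.5
    p=onz(f,u,v,.0252)[:2]-C; L.append((p@ex*1000,p@ey*1000))
print(np.array(L).round(2))
# lobe
Q=[]
for u in range(415,505,3):
    v=200+np.argmax(m[200:272,u])-.5; p=onz(f,u,v,.0252)[:2]-C; Q.append((p@ex*1000,p@ey*1000))
Q=np.array(Q); k=np.linalg.lstsq(np.c_[2*Q,np.ones(len(Q))],(Q**2).sum(1),rcond=None)[0]; print(k[:2],np.sqrt(k[2]+k[:2]@k[:2]))
E
```

```text
[[  1.69  82.54]
 [  1.69  81.97]
 [  1.69  81.4 ]
 [  1.69  80.84]
 [  1.69  80.27]
 [  1.69  79.71]
 [  1.7   79.14]
 [  1.7   78.57]
 [  1.72  70.08]
 [  1.72  68.38]
 [  1.73  66.68]
 [  1.73  64.98]
 [  1.74  63.29]
 [  1.74  61.59]
 [  1.75  59.89]
 [  1.75  58.19]
 [  1.75  56.49]
 [  1.76  54.79]
 [  2.02 -48.82]
 [  2.03 -51.65]
 [  2.04 -54.48]
 [  2.05 -57.31]
 [  2.05 -60.14]
 [  2.06 -62.97]
 [  2.07 -65.8 ]
 [  2.08 -68.63]
 [  2.08 -71.46]
 [  2.09 -74.29]
 [  2.1  -77.12]
 [  2.1  -79.96]]
[0.99033925 1.82335718] 35.74791154871076
```

```bash
sed -i 's/^C=np.array.*/C=np.array([.4927,-.0073])+.0011*np.array([.99895,.0457])+.0018*np.array([-.0457,.99895]); YAW=np.radians(2.55); TIP=np.array([-.0012,-.0004,.0503])/' h.py; sed -n '/^C=/p' h.py
python3 -c "
from h import *
st(8,75,25)"
```

```text
C=np.array([.4927,-.0073])+.0011*np.array([.99895,.0457])+.0018*np.array([-.0457,.99895]); YAW=np.radians(2.55); TIP=np.array([-.0012,-.0004,.0503])
t 7.1 tip local [ 5.68 75.51 41.7 ] F local [-0.17 -1.21 -0.18] w 10.1 turn [-0.0005  0.0044  0.0034]
shift [ 2.4   0.53 16.69]
```

play_rows:
  increments:
    - [2.5, 0.5, 8, 0, 0.004, 0.003, 255]
    - [0, 0, 6, 0, 0, 0, 255]
    - [0, 0, 0, 0, 0, 0, 255]

```text
clock: 7.4
tcp_pos: [0.5003, 0.0711, 0.0778]
orientation: [-3.14, -0.074, -0.001]
contact_force: [0.3, -1.0, -0.3]
grip_width: 0.0095
```

```bash
cd .;python3 -c "
from h import *
st(8,75,22)"
```

```text
t 7.4 tip local [ 8.87 76.64 27.49] F local [ 0.28 -1.05 -0.27] w 9.5 turn [-0.001  -0.0009  0.0025]
shift [-0.88  1.64  5.49]
```

play_rows:
  increments:
    - [-0.5, 1, 2, 0, 0, 0, 255]
    - [0, 0, 1, 0, 0, 0, 255]

```text
clock: 7.6
tcp_pos: [0.4998, 0.0703, 0.0745]
orientation: [-3.14, -0.074, -0.001]
contact_force: [-0.4, 0.5, -0.7]
grip_width: 0.0098
```

play_rows:
  increments:
    - [0, 0, 1, 0, 0, 0, 255]
    - [0, 0, 0.7, 0, 0, 0, 255]

```text
clock: 7.8
tcp_pos: [0.4998, 0.0703, 0.0728]
orientation: [-3.14, -0.074, -0.001]
contact_force: [0.3, -0.2, -0.4]
grip_width: 0.0098
```

```bash
cd .;python3 -c "
from h import *
st(8,75,22)"
```

```text
t 7.8 tip local [ 8.28 75.83 22.48] F local [ 0.25 -0.18 -0.38] w 9.8 turn [-0.0011 -0.0008  0.0029]
shift [-0.29  0.83  0.48]
```

play_rows:
  increments:
    - [0, 0, 0.7, 0, 0, 0, 255]

```text
clock: 7.9
tcp_pos: [0.4999, 0.0702, 0.0721]
orientation: [-3.14, -0.074, -0.001]
contact_force: [0.7, -0.2, -0.3]
grip_width: 0.0099
```

play_rows:
  increments:
    - [0, 0, 0.7, 0, 0, 0, 255]

```text
clock: 8.0
tcp_pos: [0.4999, 0.0702, 0.0714]
orientation: [-3.14, -0.074, -0.002]
contact_force: [0.8, -0.1, -0.5]
grip_width: 0.0096
```

play_rows:
  increments:
    - [0, 0, 0.7, 0, 0, 0, 255]

```text
clock: 8.1
tcp_pos: [0.5, 0.0702, 0.0707]
orientation: [-3.14, -0.074, -0.002]
contact_force: [-0.3, -0.5, 1.5]
grip_width: 0.0097
```

play_rows:
  increments:
    - [0, 0, 0.5, 0, 0, 0, 255]

```text
clock: 8.2
tcp_pos: [0.5001, 0.0702, 0.0704]
orientation: [-3.14, -0.074, -0.002]
contact_force: [-1.6, -0.7, 4.0]
grip_width: 0.0099
```

play_rows:
  increments:
    - [0, 0, 0.5, 0, 0, 0, 255]

```text
clock: 8.3
tcp_pos: [0.5003, 0.0703, 0.0703]
orientation: [-3.14, -0.074, -0.003]
contact_force: [-1.0, 0.9, 6.8]
grip_width: 0.0093
```

play_rows:
  increments:
    - [-1, 0, 0.2, 0, 0, 0, 255]

```text
clock: 8.4
tcp_pos: [0.4998, 0.0703, 0.0704]
orientation: [-3.14, -0.074, -0.004]
contact_force: [-0.1, -0.8, 2.8]
grip_width: 0.0099
```

play_rows:
  increments:
    - [-1, 0, 0.2, 0, 0, 0, 255]

```text
clock: 8.5
tcp_pos: [0.4996, 0.0703, 0.0706]
orientation: [-3.14, -0.074, -0.007]
contact_force: [0.6, -1.0, 1.8]
grip_width: 0.01
```

```bash
cd .;python3 -c "
from h import *
st(2.5,75,22)"
```

```text
t 8.5 tip local [ 8.22 75.85 20.28] F local [ 0.58 -0.99  1.76] w 10.0 turn [-0.0009 -0.0044  0.0024]
shift [-5.72  0.84 -1.74]
```

play_rows:
  increments:
    - [-1.5, 0, 0.25, 0, -0.004, 0, 255]

```text
clock: 8.6
tcp_pos: [0.4986, 0.0703, 0.0706]
orientation: [-3.14, -0.074, -0.003]
contact_force: [1.7, 0.1, 3.0]
grip_width: 0.0098
```

play_rows:
  increments:
    - [-1.5, 0, 0.25, 0, 0, 0, 255]

```text
clock: 8.7
tcp_pos: [0.4976, 0.0704, 0.0705]
orientation: [-3.139, -0.073, -0.004]
contact_force: [1.9, 0.7, 3.6]
grip_width: 0.01
```

```bash
cd .;python3 -c "
from h import *
st(2.5,75,22)"
```

```text
t 8.7 tip local [ 6.21 76.05 20.23] F local [1.98 0.64 3.6 ] w 10.0 turn [-0.0015 -0.0026  0.0023]
shift [-3.71  1.04 -1.79]
```

play_rows:
  increments:
    - [-1.5, 0.3, 0.25, 0, 0, 0, 255]
    - [-1.2, 0.3, 0.25, 0, 0, 0, 255]

```text
clock: 8.9
tcp_pos: [0.4958, 0.0702, 0.0705]
orientation: [-3.138, -0.074, -0.007]
contact_force: [2.0, -0.2, 2.7]
grip_width: 0.0096
```

play_rows:
  increments:
    - [-1, 0.3, 0.25, 0, 0, 0, 255]

```text
clock: 9.0
tcp_pos: [0.4952, 0.07, 0.0704]
orientation: [-3.138, -0.074, -0.009]
contact_force: [2.5, -0.1, 3.3]
grip_width: 0.0097
```

```bash
cd .;python3 -c "
from h import *
st(2.5,75,22)"
```

```text
t 9.0 tip local [ 3.91 75.89 20.1 ] F local [ 2.45 -0.17  3.27] w 9.7 turn [-0.0027 -0.0058  0.0026]
shift [-1.4   0.88 -1.91]
```

play_rows:
  increments:
    - [-1, 0.2, 0.25, 0, -0.003, 0, 255]

```text
clock: 9.1
tcp_pos: [0.4945, 0.0699, 0.0704]
orientation: [-3.138, -0.074, -0.006]
contact_force: [2.8, -0.6, 3.1]
grip_width: 0.0099
```

play_rows:
  increments:
    - [-0.8, 0.2, 0.25, 0, -0.003, 0, 255]

```text
clock: 9.2
tcp_pos: [0.4941, 0.0698, 0.0704]
orientation: [-3.138, -0.074, -0.002]
contact_force: [3.1, 0.6, 4.4]
grip_width: 0.0104
```

```bash
cd .;python3 -c "
from h import *
st(2.5,75,22)"
```

```text
t 9.2 tip local [ 2.58 75.72 20.08] F local [3.17 0.45 4.41] w 10.4 turn [-0.0032 -0.0013  0.0027]
shift [-0.08  0.72 -1.92]
```

play_rows:
  increments:
    - [-0.8, 0.5, 0.25, 0, 0, 0, 255]

```text
clock: 9.3
tcp_pos: [0.4937, 0.0696, 0.0703]
orientation: [-3.137, -0.074, -0.003]
contact_force: [1.3, 1.3, 4.8]
grip_width: 0.0097
```

play_rows:
  increments:
    - [-0.8, 0.5, 0.25, 0, 0, 0, 255]

```text
clock: 9.4
tcp_pos: [0.4933, 0.0694, 0.0703]
orientation: [-3.136, -0.074, -0.004]
contact_force: [2.3, 0.9, 6.0]
grip_width: 0.0098
```

```bash
cd .;python3 -c "
from h import *
st(2.5,75,22)
f=grab_frame('wrist'); cv2.imwrite('pics/w7.png',cv2.resize(f['color'][240:330,270:380],None,fx=6,fy=6))"
```

```text
t 9.4 tip local [ 1.83 75.45 19.98] F local [2.32 0.77 5.98] w 9.8 turn [-0.0042 -0.0029  0.003 ]
shift [ 0.67  0.44 -2.02]
```

View pics/w7.png

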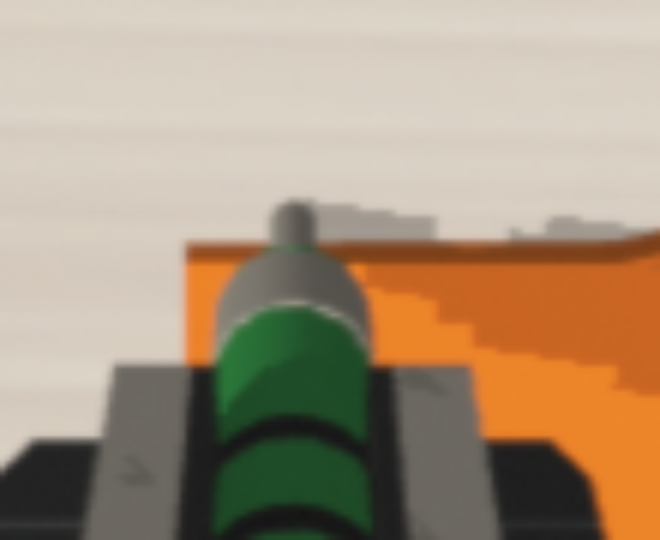

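```bash
cd .;python3 - <<'E'
from h import *
f=grab_frame('wrist'); np.savez('w8.npz',**f); st()
G=cv2.cvtColor(f['color'],cv2.COLOR_BGR2GRAY)
print(G[268:290,314:325:1]); print(G[268:290,340])
o=r.get_obs();R=Rn.from_rotvec(o['orientation']).as_matrix()
for v in (273,274,279.5,280,283.5): 
    for z in (.0202,.0262):
        p=onz(f,319,v,z); q=p[:2]-C; print(v,z,(q@ex*1000).round(2),(q@ey*1000).round(2))
E
```

```text
t 9.5 tip local [ 1.7  75.37 19.97] F local [2.43 1.11 4.97] w 9.7 turn [-0.0041 -0.0027  0.0029]
[[209 209 209 209 209 210 210 210 210 210 210]
 [208 208 208 209 208 208 208 209 209 208 209]
 [207 207 207 207 207 207 208 207 207 207 207]
 [206 207 207 206 207 207 207 207 207 207 206]
 [207 207 207 205 202 203 206 205 203 204 207]
 [207 205 200 184 152 157 177 186 167 178 200]
 [204 190 155 127 108 100 109 136 153 158 162]
 [197 170 131 113 101  89  85 101 132 152 154]
 [189 151 124 113 101  89  82  87 116 151 154]
 [189 148 124 113 101  89  81  85 115 151 155]
 [191 148 124 112 101  89  82  85 115 152 156]
 [184 145 123 113 100  89  83  85 113 148 152]
 [128 123 119 111 101  89  82  81  89 103 105]
 [ 96 101 105 104 100  88  80  75  77  79  80]
 [106 108 105 102  98  93  89  85  83  79  77]
 [112 109 106 101  98  94  90  86  84  84  82]
 [113 109 106 101  98  94  90  86  85  84  83]
 [112 108 106 102  98  94  90  86  83  83  82]
 [112 109 106 101  97  93  90  86  84  83  83]
 [112 109 105 102  98  94  90  86  84  84  82]
 [112 109 105 102  98  94  90  86  84  83  82]
 [113 112 110 107 106 104  98  92  86  83  82]]
[210 209 207 207 207 207 207 201 161 154 155 152 104  80  80  93 120 123
 122 122 126 143]
273 0.0202 3.02 74.52
273 0.0262 5.4 74.52
274 0.0202 2.46 74.52
274 0.0262 4.86 74.52
279.5 0.0202 -0.63 74.5
279.5 0.0262 1.86 74.5
280 0.0202 -0.92 74.5
280 0.0262 1.59 74.5
283.5 0.0202 -2.9 74.49
283.5 0.0262 -0.33 74.49
```

play_rows:
  increments:
    - [-1.2, 0.5, 0.15, 0, 0, 0, 255]

```text
clock: 9.6
tcp_pos: [0.4926, 0.0692, 0.0703]
orientation: [-3.136, -0.075, -0.006]
contact_force: [3.7, 1.1, 3.5]
grip_width: 0.0095
```

play_rows:
  increments:
    - [-1.2, 0.5, 0.15, 0, 0, 0, 255]

```text
clock: 9.7
tcp_pos: [0.4922, 0.0691, 0.0704]
orientation: [-3.135, -0.075, -0.009]
contact_force: [4.7, 1.6, 1.4]
grip_width: 0.0099
```

```bash
sed -i 's/+.0011\*np/+.0003*np/' h.py; python3 -c "
from h import *
st(2.5,74,20)"
```

```text
t 9.7 tip local [ 1.73 75.2  20.1 ] F local [4.79 1.39 1.44] w 9.9 turn [-0.0056 -0.0059  0.0032]
shift [0.76 1.2  0.1 ]
```

play_rows:
  increments:
    - [-0.8, 2, 0.35, 0, -0.003, 0, 255]
    - [-0.8, 3, 0.35, 0, -0.003, 0, 255]

```text
clock: 9.9
tcp_pos: [0.4925, 0.0666, 0.0704]
orientation: [-3.131, -0.077, -0.006]
contact_force: [4.0, 4.1, 3.6]
grip_width: 0.0097
```

```bash
 python3 -c "
from h import *
st(2.5,74,20)"
```

```text
t 9.9 tip local [ 1.85 72.95 20.1 ] F local [4.23 3.94 3.63] w 9.7 turn [-0.0096 -0.0042  0.0049]
shift [ 0.65 -1.05  0.11]
```

play_rows:
  increments:
    - [-0.7, 3, 0.35, -0.005, -0.003, 0.002, 255]
    - [-0.7, 3, 0.35, -0.005, -0.003, 0.002, 255]

```text
clock: 10.1
tcp_pos: [0.4928, 0.0632, 0.0703]
orientation: [-3.137, -0.073, -0.003]
contact_force: [3.7, 4.3, 4.2]
grip_width: 0.01
```

```bash
 python3 -c "
from h import *
st(2.5,74,20)"
```

```text
t 10.1 tip local [ 1.87 69.17 19.98] F local [3.89 4.11 4.25] w 10.0 turn [-0.0036 -0.0018  0.0021]
shift [ 0.64 -4.83  0.  ]
```

play_rows:
  increments:
    - [-0.7, 3, 0.35, -0.004, -0.002, 0.002, 255]
    - [-0.7, 3, 0.35, -0.002, -0.002, 0.002, 255]
    - [-0.7, 3, 0.35, -0.002, -0.002, 0.002, 255]

```text
clock: 10.4
tcp_pos: [0.4931, 0.0585, 0.0702]
orientation: [-3.139, -0.068, -0.001]
contact_force: [3.5, 3.6, 4.0]
grip_width: 0.0101
```

```bash
 python3 -c "
from h import *
st(2.5,74,20)"
```

```text
t 10.4 tip local [ 1.9  64.38 19.86] F local [3.65 3.39 4.03] w 10.1 turn [-0.0017 -0.0009 -0.0012]
shift [ 0.59 -9.63 -0.13]
```

play_rows:
  increments:
    - [-0.7, 3.5, 0.35, -0.003, -0.002, 0, 255]
    - [-0.7, 3.5, 0.35, -0.003, -0.002, 0, 255]
    - [-0.7, 3.5, 0.35, -0.003, -0.002, 0, 255]

```text
clock: 10.7
tcp_pos: [0.4934, 0.0525, 0.07]
orientation: [3.14, 0.073, 0.0]
contact_force: [3.6, 5.1, 3.8]
grip_width: 0.0102
```

```bash
 python3 -c "
from h import *
st(2.5,74,20)"
```

```text
t 10.7 tip local [ 1.88 58.27 19.74] F local [3.87 4.96 3.76] w 10.2 turn [ 0.0008 -0.0002  0.0017]
shift [  0.64 -15.72  -0.27]
```

play_rows:
  increments:
    - [-0.7, 3.2, 0.35, -0.001, -0.001, 0, 255]
    - [-0.7, 3.2, 0.35, -0.001, -0.001, 0, 255]

```text
clock: 10.9
tcp_pos: [0.4936, 0.0491, 0.07]
orientation: [-3.139, -0.076, -0.002]
contact_force: [4.0, 3.9, 4.4]
grip_width: 0.0097
```

```bash
 python3 -c "
from h import *
st(2.5,74,20)"
```

```text
t 10.9 tip local [ 1.95 54.93 19.67] F local [4.16 3.74 4.36] w 9.7 turn [-0.0014 -0.0016  0.0038]
shift [  0.62 -19.07  -0.3 ]
```

```bash
cat >> h.py <<'E'
def path(s):
    """axis path from y=74: s mm -> pos,tangent,n(into template)"""
    s1=74-50.7; a=np.radians(70); s2=s1+16*a; s3=s2+76*a; s4=s3+16*a
    if s<s1: return np.array([2.5,74-s]),np.array([0,-1.]),np.array([-1.,0])
    if s<s2:
        p=(s-s1)/16; u=np.array([-np.cos(p),-np.sin(p)]); return np.array([18.5,50.7])+16*u,np.array([np.sin(p),-np.cos(p)]),u
    if s<s3:
        p=a-(s-s2)/38; u=np.array([np.cos(p),np.sin(p)]); return 38*u,np.array([np.sin(p),-np.cos(p)]),-u
    if s<s4:
        p=a-(s-s3)/16; u=np.array([-np.cos(p),np.sin(p)]); return np.array([18.5,-50.7])+16*u,np.array([-np.sin(p),-np.cos(p)]),u
    return np.array([2.5,-50.7-(s-s4)]),np.array([0,-1.]),np.array([-1.,0])
LINE=[(2.5,74),(2.5,51.7),(14.7,35),(31.6,21),(38,0),(31.6,-21),(14.7,-35),(2.5,-51.7),(2.5,-74)]
def nxt(v=3.2,pr=.75,adv=1.8,n=5,dn=0.):
    o=r.get_obs(); R=Rn.from_rotvec(o["orientation"]); t=o["tcp_pos"]+R.apply(TIP); l=np.array([(t[:2]-C)@ex,(t[:2]-C)@ey])*1000
    F=o["contact_force"]; fl=np.array([F[:2]@ex,F[:2]@ey])
    S=np.arange(0,240,.1); k=np.argmin([np.hypot(*(path(s)[0]-l)) for s in S]); s=S[k]; P,T,N=path(s)
    G=Rn.from_euler("z",YAW)*Rn.from_euler("x",np.pi); w=(R.inv()*G).as_rotvec()
    print("t",round(o["clock"],2),"s",round(s,1),"tip",l.round(2),"z",round(t[2]*1000,2),"depth into edge",((l-P)@N).round(2),"Fn",(-fl@N).round(2),"Ft",(-fl@T).round(2),"Fz",F[2].round(2),"turn",w.round(4))
    print("dist to line pts",[round(float(np.hypot(*(np.array(q)-P))),1) for q in LINE])
    for i in range(n):
        P,T,N=path(s+adv*(i+.5)); c=T*v+N*pr; print("  row",round(c[0],1),round(-c[1],1))
E
python3 -c "
from h import *
nxt()"
```

```text
t 10.9 s 19.1 tip [ 1.95 54.93] z 19.67 depth into edge 0.55 Fn 4.16 Ft 3.74 Fz 4.36 turn [-0.0014 -0.0016  0.0038]
dist to line pts [19.1, 3.2, 23.3, 44.7, 65.4, 81.3, 90.7, 106.6, 128.9]
  row -0.8 3.2
  row -0.8 3.2
  row -0.7 3.2
  row -0.3 3.3
  row 0.0 3.3
```

play_rows:
  increments:
    - [-0.7, 3.2, 0.35, -0.001, -0.002, 0.001, 255]
    - [-0.7, 3.0, 0.35, -0.001, -0.002, 0.001, 255]

```text
clock: 11.1
tcp_pos: [0.4937, 0.0457, 0.0699]
orientation: [-3.137, -0.075, -0.001]
contact_force: [4.0, 3.3, 4.5]
grip_width: 0.0099
```

```bash
 python3 -c "
from h import *
nxt()"
```

```text
t 11.1 s 22.3 tip [ 1.93 51.69] z 19.6 depth into edge 0.57 Fn 4.18 Ft 3.14 Fz 4.55 turn [-0.0037 -0.001   0.0036]
dist to line pts [22.3, 0.0, 20.7, 42.3, 62.7, 78.3, 87.6, 103.4, 125.7]
  row -0.8 3.2
  row -0.4 3.3
  row -0.0 3.3
  row 0.3 3.3
  row 0.7 3.2
```

play_rows:
  increments:
    - [-0.7, 3.0, 0.35, -0.002, -0.001, 0.001, 255]
    - [-0.4, 3.0, 0.35, -0.002, -0.001, 0.001, 255]

```text
clock: 11.3
tcp_pos: [0.494, 0.0426, 0.0698]
orientation: [-3.137, -0.075, -0.003]
contact_force: [3.1, 4.7, 4.5]
grip_width: 0.0097
```

```bash
 python3 -c "
from h import *
nxt()"
```

```text
t 11.3 s 25.3 tip [ 2.16 48.6 ] z 19.5 depth into edge 0.48 Fn 3.86 Ft 4.11 Fz 4.5 turn [-0.0038 -0.0021  0.0033]
dist to line pts [25.3, 3.0, 18.3, 40.1, 60.2, 75.5, 84.6, 100.4, 122.7]
  row -0.2 3.3
  row 0.2 3.3
  row 0.6 3.2
  row 0.9 3.2
  row 1.3 3.0
```

play_rows:
  increments:
    - [-0.2, 3.2, 0.35, -0.002, -0.001, 0.001, 255]
    - [0.2, 3.2, 0.35, -0.002, -0.001, 0.001, 255]

```text
clock: 11.5
tcp_pos: [0.4947, 0.0395, 0.0696]
orientation: [-3.137, -0.075, -0.003]
contact_force: [0.5, 4.8, 6.4]
grip_width: 0.0096
```

```bash
 python3 -c "
from h import *
nxt()"
```

```text
t 11.5 s 28.4 tip [ 2.65 45.48] z 19.32 depth into edge 0.69 Fn 2.17 Ft 4.32 Fz 6.4 turn [-0.0041 -0.0018  0.0034]
dist to line pts [28.3, 6.1, 15.6, 37.5, 57.4, 72.4, 81.5, 97.4, 119.7]
  row 0.5 3.3
  row 0.8 3.2
  row 1.2 3.1
  row 1.5 2.9
  row 1.8 2.7
```

play_rows:
  increments:
    - [0.3, 3.3, 0.3, -0.002, -0.001, 0.001, 255]
    - [0.7, 3.2, 0.3, -0.002, -0.001, 0.001, 255]

```text
clock: 11.7
tcp_pos: [0.4957, 0.0371, 0.0695]
orientation: [-3.136, -0.076, -0.001]
contact_force: [-0.2, 6.3, 7.2]
grip_width: 0.0094
```

```bash
 python3 -c "
from h import *
nxt()"
```

```text
t 11.7 s 30.9 tip [ 3.49 43.02] z 19.22 depth into edge 0.86 Fn 2.91 Ft 5.59 Fz 7.24 turn [-0.0049 -0.0005  0.004 ]
dist to line pts [30.7, 8.5, 13.4, 35.3, 55.0, 69.9, 79.1, 95.1, 117.4]
  row 1.0 3.1
  row 1.3 3.0
  row 1.7 2.8
  row 2.0 2.6
  row 2.2 2.4
```

play_rows:
  increments:
    - [1.2, 2.9, 0.15, -0.002, 0, 0.001, 255]
    - [1.6, 2.7, 0.15, -0.002, 0, 0.001, 255]

```text
clock: 11.9
tcp_pos: [0.4971, 0.0353, 0.0694]
orientation: [-3.136, -0.077, 0.003]
contact_force: [-1.1, 4.9, 8.9]
grip_width: 0.0099
```

```bash
 python3 -c "
from h import *
nxt()"
```

```text
t 11.9 s 32.9 tip [ 4.69 41.23] z 19.1 depth into edge 0.74 Fn 2.09 Ft 4.59 Fz 8.89 turn [-0.0049  0.0018  0.0046]
dist to line pts [32.5, 10.4, 11.5, 33.5, 53.0, 68.0, 77.2, 93.4, 115.7]
  row 1.4 3.0
  row 1.7 2.8
  row 2.0 2.6
  row 2.3 2.4
  row 2.5 2.1
```

play_rows:
  increments:
    - [1.5, 2.7, -0.3, -0.002, 0.001, 0.001, 255]

```text
clock: 12.0
tcp_pos: [0.4976, 0.0344, 0.0695]
orientation: [-3.136, -0.077, 0.004]
contact_force: [-0.3, 3.9, 5.0]
grip_width: 0.0096
```

```bash
 python3 -c "
from h import *
nxt()"
```

```text
t 12.0 s 33.9 tip [ 5.09 40.25] z 19.25 depth into edge 1.0 Fn 2.29 Ft 3.15 Fz 4.99 turn [-0.0047  0.0026  0.0049]
dist to line pts [33.3, 11.4, 10.6, 32.5, 52.0, 67.0, 76.4, 92.6, 114.9]
  row 1.5 2.9
  row 1.9 2.7
  row 2.2 2.5
  row 2.4 2.2
  row 2.7 1.9
```

play_rows:
  increments:
    - [1.8, 2.8, 0, -0.002, 0.001, 0.001, 255]

```text
clock: 12.1
tcp_pos: [0.4983, 0.0334, 0.0695]
orientation: [-3.136, -0.078, 0.005]
contact_force: [0.1, 4.7, 7.4]
grip_width: 0.0096
```

play_rows:
  increments:
    - [2.1, 2.6, -0.1, -0.002, 0.001, 0.001, 255]

```text
clock: 12.2
tcp_pos: [0.4992, 0.0328, 0.0694]
orientation: [-3.136, -0.078, 0.007]
contact_force: [-2.2, 5.5, 6.2]
grip_width: 0.01
```

```bash
 python3 -c "
from h import *
nxt()"
```

```text
t 12.2 s 36.0 tip [ 6.52 38.54] z 19.12 depth into edge 1.07 Fn 2.64 Ft 5.35 Fz 6.19 turn [-0.0045  0.0045  0.0055]
dist to line pts [35.0, 13.3, 8.6, 30.4, 49.9, 65.0, 74.7, 91.1, 113.4]
  row 1.9 2.7
  row 2.2 2.4
  row 2.5 2.2
  row 2.7 1.9
  row 2.7 1.9
```

play_rows:
  increments:
    - [2.2, 2.4, -0.1, -0.003, 0.003, 0.003, 255]

```text
clock: 12.3
tcp_pos: [0.4999, 0.0322, 0.0693]
orientation: [-3.138, -0.075, 0.007]
contact_force: [-1.9, 6.5, 9.7]
grip_width: 0.0095
```

play_rows:
  increments:
    - [2.4, 2.2, -0.1, -0.003, 0.003, 0.003, 255]

```text
clock: 12.4
tcp_pos: [0.5005, 0.0318, 0.0693]
orientation: [-3.139, -0.073, 0.007]
contact_force: [-2.9, 4.8, 9.5]
grip_width: 0.0098
```

```bash
 python3 -c "
from h import *
nxt()"
```

```text
t 12.4 s 37.6 tip [ 7.85 37.38] z 18.97 depth into edge 1.06 Fn 2.17 Ft 5.22 Fz 9.52 turn [-0.0017  0.0043  0.0018]
dist to line pts [36.3, 14.7, 7.0, 28.8, 48.3, 63.6, 73.5, 90.1, 112.4]
  row 2.2 2.5
  row 2.4 2.2
  row 2.7 1.9
  row 2.7 1.9
  row 2.6 2.0
```

play_rows:
  increments:
    - [2.0, 1.9, -0.6, 0, 0, 0, 255]

```text
clock: 12.5
tcp_pos: [0.5007, 0.0314, 0.0695]
orientation: [-3.138, -0.075, 0.012]
contact_force: [0.0, 4.5, 3.5]
grip_width: 0.0097
```

```bash
 python3 -c "
from h import *
nxt()"
```

```text
t 12.5 s 37.9 tip [ 7.89 37.06] z 19.2 depth into edge 1.29 Fn 3.71 Ft 2.58 Fz 3.49 turn [-0.0028  0.0075  0.0032]
dist to line pts [36.5, 15.0, 6.7, 28.5, 48.0, 63.3, 73.3, 90.0, 112.2]
  row 2.2 2.4
  row 2.5 2.2
  row 2.7 1.9
  row 2.7 1.9
  row 2.6 2.0
```

```bash
sed -i 's/+.0018\*np/+.0008*np/' h.py;  python3 -c "
from h import *
nxt(pr=.6)"
```

```text
t 12.5 s 37.3 tip [ 7.89 38.06] z 19.2 depth into edge 0.51 Fn 3.61 Ft 2.72 Fz 3.49 turn [-0.0028  0.0075  0.0032]
dist to line pts [36.0, 14.5, 7.3, 29.1, 48.6, 63.8, 73.7, 90.3, 112.6]
  row 2.2 2.4
  row 2.5 2.1
  row 2.7 1.8
  row 2.8 1.7
  row 2.7 1.8
```

play_rows:
  increments:
    - [2.8, 1.9, -0.1, -0.001, 0.004, 0.001, 255]

```text
clock: 12.6
tcp_pos: [0.5018, 0.0308, 0.0693]
orientation: [-3.138, -0.075, 0.011]
contact_force: [-3.7, 4.2, 9.9]
grip_width: 0.0098
```

```bash
python3 -c "
from h import *
nxt(pr=.6)"
```

```text
t 12.6 s 38.4 tip [ 8.9  37.45] z 18.99 depth into edge 0.37 Fn 1.45 Ft 5.36 Fz 9.94 turn [-0.0029  0.0069  0.0032]
dist to line pts [36.9, 15.4, 6.2, 28.0, 47.5, 62.9, 73.0, 89.7, 111.9]
  row 2.4 2.2
  row 2.6 2.0
  row 2.8 1.7
  row 2.7 1.8
  row 2.6 1.9
```

play_rows:
  increments:
    - [2.4, 2.0, -0.6, -0.001, 0.004, 0.002, 255]

```text
clock: 12.7
tcp_pos: [0.5023, 0.0302, 0.0694]
orientation: [-3.138, -0.073, 0.01]
contact_force: [-2.4, 4.7, 3.9]
grip_width: 0.0098
```

play_rows:
  increments:
    - [2.6, 1.9, -0.6, -0.001, 0.004, 0.002, 255]

```text
clock: 12.8
tcp_pos: [0.503, 0.0298, 0.0695]
orientation: [-3.138, -0.072, 0.009]
contact_force: [-1.8, 5.0, 5.5]
grip_width: 0.0101
```

```bash
python3 -c "
from h import *
nxt(pr=.6)"
```

```text
t 12.8 s 40.0 tip [10.2  36.36] z 19.21 depth into edge 0.57 Fn 3.56 Ft 3.88 Fz 5.54 turn [-0.0033  0.0057  0.0013]
dist to line pts [38.0, 16.8, 4.6, 26.4, 46.0, 61.6, 72.0, 88.9, 111.2]
  row 2.6 2.0
  row 2.8 1.7
  row 2.7 1.8
  row 2.6 1.9
  row 2.5 2.0
```

play_rows:
  increments:
    - [2.7, 1.9, -0.65, -0.002, 0.004, 0, 255]

```text
clock: 12.9
tcp_pos: [0.5038, 0.0293, 0.0695]
orientation: [-3.138, -0.073, 0.008]
contact_force: [-1.7, 5.3, 3.1]
grip_width: 0.0099
```

play_rows:
  increments:
    - [2.9, 1.7, -0.65, -0.002, 0.004, 0, 255]

```text
clock: 13.0
tcp_pos: [0.5045, 0.0291, 0.0695]
orientation: [-3.139, -0.075, 0.008]
contact_force: [-3.3, 4.5, 4.2]
grip_width: 0.0097
```

```bash
python3 -c "
from h import *
nxt(pr=.6)"
```

```text
t 13.0 s 41.7 tip [11.69 35.55] z 19.21 depth into edge 0.61 Fn 2.97 Ft 4.67 Fz 4.24 turn [-0.002   0.0051  0.0034]
dist to line pts [39.1, 18.3, 2.9, 24.8, 44.5, 60.4, 71.1, 88.3, 110.5]
  row 2.8 1.7
  row 2.7 1.8
  row 2.6 1.9
  row 2.6 2.0
  row 2.5 2.1
```

play_rows:
  increments:
    - [2.9, 1.7, -0.65, -0.001, 0.004, 0.001, 255]
    - [2.8, 1.8, -0.65, -0.001, 0.004, 0.001, 255]

```text
clock: 13.2
tcp_pos: [0.5058, 0.0287, 0.0695]
orientation: [-3.138, -0.076, 0.009]
contact_force: [-2.2, 5.5, 5.7]
grip_width: 0.0099
```

```bash
python3 -c "
from h import *
nxt(pr=.7)"
```

```text
t 13.2 s 42.8 tip [12.87 35.08] z 19.16 depth into edge 0.61 Fn 4.57 Ft 3.79 Fz 5.72 turn [-0.0027  0.0054  0.0037]
dist to line pts [39.7, 19.1, 1.8, 23.7, 43.6, 59.7, 70.7, 88.0, 110.2]
  row 2.7 1.8
  row 2.6 1.9
  row 2.5 2.1
  row 2.4 2.2
  row 2.3 2.3
```

play_rows:
  increments:
    - [2.9, 1.7, -0.7, -0.001, 0.005, 0.002, 255]
    - [2.8, 1.8, -0.7, -0.001, 0.005, 0.002, 255]

```text
clock: 13.4
tcp_pos: [0.507, 0.0281, 0.0695]
orientation: [-3.138, -0.073, 0.006]
contact_force: [-1.2, 4.3, 4.9]
grip_width: 0.0098
```

```bash
python3 -c "
from h import *
nxt(pr=.7)"
```

```text
t 13.4 s 44.4 tip [14.17 34.54] z 19.19 depth into edge 0.67 Fn 3.67 Ft 2.61 Fz 4.89 turn [-0.0032  0.0036  0.002 ]
dist to line pts [40.6, 20.4, 0.3, 22.2, 42.3, 58.7, 70.1, 87.7, 109.8]
  row 2.6 1.9
  row 2.6 2.1
  row 2.5 2.2
  row 2.3 2.3
  row 2.2 2.4
```

play_rows:
  increments:
    - [3.3, 2.3, -0.8, -0.001, 0.003, 0.001, 255]
    - [3.2, 2.5, -0.8, -0.001, 0.003, 0.001, 255]

```text
clock: 13.6
tcp_pos: [0.5091, 0.0271, 0.0696]
orientation: [-3.136, -0.074, 0.009]
contact_force: [-1.2, 6.8, 2.9]
grip_width: 0.0096
```

```bash
python3 -c "
from h import *
nxt(pr=.7,v=4)"
```

```text
t 13.6 s 46.6 tip [16.12 33.52] z 19.29 depth into edge 0.81 Fn 5.8 Ft 3.81 Fz 2.92 turn [-0.0049  0.0055  0.0028]
dist to line pts [42.1, 22.3, 1.9, 20.1, 40.5, 57.3, 69.3, 87.1, 109.1]
  row 3.2 2.4
  row 3.1 2.6
  row 3.0 2.7
  row 2.9 2.9
  row 2.7 3.0
```

play_rows:
  increments:
    - [3.2, 2.2, -0.65, -0.003, 0.004, 0.001, 255]
    - [3.1, 2.4, -0.65, -0.003, 0.004, 0.001, 255]

```text
clock: 13.8
tcp_pos: [0.5116, 0.0262, 0.0695]
orientation: [-3.138, -0.075, 0.007]
contact_force: [-1.5, 5.4, 4.4]
grip_width: 0.0098
```

```bash
python3 -c "
from h import *
nxt(pr=.6,v=4)"
```

```text
t 13.8 s 49.4 tip [18.61 32.3 ] z 19.21 depth into edge 0.72 Fn 4.13 Ft 3.78 Fz 4.41 turn [-0.0026  0.0045  0.0033]
dist to line pts [44.2, 24.9, 4.7, 17.4, 38.1, 55.4, 68.1, 86.2, 108.2]
  row 3.1 2.6
  row 3.0 2.7
  row 2.9 2.9
  row 2.7 3.0
  row 2.6 3.1
```

play_rows:
  increments:
    - [3.1, 2.6, -0.65, -0.002, 0.004, 0.001, 255]
    - [3.0, 2.7, -0.6, -0.002, 0.004, 0.001, 255]

```text
clock: 14.0
tcp_pos: [0.5142, 0.0246, 0.0695]
orientation: [-3.138, -0.076, 0.005]
contact_force: [-1.0, 4.9, 3.8]
grip_width: 0.01
```

```bash
python3 -c "
from h import *
nxt(pr=.6,v=4)"
```

```text
t 14.0 s 52.6 tip [21.21 30.67] z 19.19 depth into edge 0.71 Fn 3.6 Ft 3.39 Fz 3.79 turn [-0.0023  0.0029  0.0042]
dist to line pts [46.8, 28.0, 7.9, 14.3, 35.3, 53.2, 66.6, 85.1, 107.0]
  row 2.9 2.8
  row 2.7 3.0
  row 2.6 3.1
  row 2.4 3.2
  row 2.3 3.3
```

play_rows:
  increments:
    - [2.9, 2.9, -0.55, -0.001, 0.003, 0.001, 255]
    - [2.7, 3.0, -0.55, -0.001, 0.003, 0.001, 255]
    - [2.6, 3.1, -0.5, -0.001, 0.003, 0.001, 255]

```text
clock: 14.3
tcp_pos: [0.5182, 0.0216, 0.0695]
orientation: [-3.135, -0.079, 0.002]
contact_force: [-0.3, 5.9, 2.8]
grip_width: 0.0094
```

```bash
python3 -c "
from h import *
nxt(pr=.65,v=4)"
```

```text
t 14.3 s 57.7 tip [25.16 27.61] z 19.16 depth into edge 0.65 Fn 4.38 Ft 4.03 Fz 2.76 turn [-0.0056  0.0015  0.0056]
dist to line pts [51.4, 33.1, 12.9, 9.3, 30.7, 49.4, 64.0, 83.0, 104.6]
  row 2.4 3.2
  row 2.3 3.3
  row 2.1 3.5
  row 2.0 3.5
  row 1.8 3.6
```

play_rows:
  increments:
    - [2.4, 3.2, -0.35, -0.003, 0.002, 0.002, 255]
    - [2.3, 3.3, -0.35, -0.003, 0.002, 0.002, 255]
    - [2.1, 3.4, -0.3, -0.002, 0.002, 0.002, 255]

```text
clock: 14.6
tcp_pos: [0.5223, 0.0177, 0.0694]
orientation: [-3.136, -0.075, 0.001]
contact_force: [0.5, 5.9, 3.9]
grip_width: 0.0101
```

```bash
python3 -c "
from h import *
nxt(pr=.65,v=4)"
```

```text
t 14.6 s 63.5 tip [29.14 23.45] z 19.06 depth into edge 0.59 Fn 4.28 Ft 4.11 Fz 3.85 turn [-0.0044  0.0003  0.0036]
dist to line pts [57.0, 38.9, 18.6, 3.5, 25.3, 44.9, 60.7, 80.3, 101.5]
  row 1.9 3.6
  row 1.7 3.7
  row 1.6 3.7
  row 1.4 3.8
  row 1.2 3.9
```

play_rows:
  increments:
    - [1.9, 3.6, -0.2, -0.003, 0.001, 0.001, 255]
    - [1.7, 3.7, -0.2, -0.003, 0.001, 0.001, 255]
    - [1.5, 3.7, -0.15, -0.002, 0.001, 0.001, 255]

```text
clock: 14.9
tcp_pos: [0.5259, 0.0128, 0.0693]
orientation: [-3.137, -0.077, -0.0]
contact_force: [1.5, 5.7, 3.5]
grip_width: 0.0097
```

```bash
python3 -c "
from h import *
nxt(pr=.65,v=4)"
```

```text
t 14.9 s 69.8 tip [32.62 18.38] z 18.95 depth into edge 0.56 Fn 4.32 Ft 4.04 Fz 3.5 turn [-0.0035 -0.0003  0.0049]
dist to line pts [63.3, 45.1, 24.6, 2.8, 19.3, 39.7, 56.7, 76.7, 97.6]
  row 1.3 3.8
  row 1.1 3.9
  row 0.9 3.9
  row 0.7 4.0
  row 0.6 4.0
```

play_rows:
  increments:
    - [1.3, 3.8, 0, -0.002, 0, 0.002, 255]
    - [1.1, 3.9, 0, -0.002, 0, 0.002, 255]
    - [0.9, 3.9, 0.05, -0.002, 0, 0.002, 255]

```text
clock: 15.2
tcp_pos: [0.5289, 0.0072, 0.0691]
orientation: [-3.136, -0.074, 0.0]
contact_force: [1.5, 4.1, 3.8]
grip_width: 0.0097
```

```bash
python3 -c "
from h import *
nxt(pr=.65,v=4)"
```

```text
t 15.2 s 76.2 tip [35.34 12.66] z 18.76 depth into edge 0.46 Fn 2.95 Ft 3.24 Fz 3.85 turn [-0.0046  0.0001  0.0028]
dist to line pts [69.6, 51.2, 30.6, 9.2, 13.0, 34.1, 52.3, 72.6, 93.0]
  row 0.6 4.0
  row 0.5 4.0
  row 0.3 4.0
  row 0.1 4.1
  row -0.1 4.1
```

play_rows:
  increments:
    - [0.5, 4.0, 0.1, -0.003, 0, 0.001, 255]
    - [0.3, 4.0, 0.15, -0.003, 0, 0.001, 255]
    - [0.1, 4.0, 0.15, -0.002, 0, 0.001, 255]

```text
clock: 15.5
tcp_pos: [0.5308, 0.0009, 0.069]
orientation: [-3.137, -0.076, -0.003]
contact_force: [2.0, 4.7, 3.8]
grip_width: 0.0096
```

```bash
python3 -c "
from h import *
nxt(pr=.75,v=4)"
```

```text
t 15.5 s 82.9 tip [37.01  6.26] z 18.67 depth into edge 0.46 Fn 2.98 Ft 4.13 Fz 3.78 turn [-0.0037 -0.002   0.0037]
dist to line pts [76.2, 57.3, 36.6, 15.8, 6.4, 28.0, 47.2, 67.8, 87.6]
  row -0.2 4.1
  row -0.4 4.1
  row -0.6 4.0
  row -0.7 4.0
  row -0.9 4.0
```

play_rows:
  increments:
    - [-0.3, 4.0, 0.25, -0.002, -0.001, 0.001, 255]
    - [-0.5, 4.0, 0.3, -0.002, -0.001, 0.001, 255]
    - [-0.7, 4.0, 0.3, -0.002, -0.001, 0.001, 255]

```text
clock: 15.8
tcp_pos: [0.5316, -0.0061, 0.0688]
orientation: [-3.136, -0.077, -0.006]
contact_force: [2.8, 4.3, 3.8]
grip_width: 0.0098
```

```bash
python3 -c "
from h import *
nxt(pr=.75,v=4)"
```

```text
t 15.8 s 90.0 tip [37.58 -0.69] z 18.54 depth into edge 0.41 Fn 2.95 Ft 4.23 Fz 3.85 turn [-0.0043 -0.0037  0.0043]
dist to line pts [82.7, 63.3, 42.6, 22.6, 0.7, 21.3, 41.4, 62.1, 81.4]
  row -0.9 4.0
  row -1.1 3.9
  row -1.3 3.9
  row -1.5 3.8
  row -1.7 3.7
```

play_rows:
  increments:
    - [-1.0, 4.0, 0.35, -0.003, -0.002, 0.002, 255]
    - [-1.2, 3.9, 0.4, -0.002, -0.002, 0.002, 255]
    - [-1.4, 3.9, 0.45, -0.002, -0.002, 0.002, 255]

```text
clock: 16.1
tcp_pos: [0.5311, -0.0136, 0.0686]
orientation: [-3.138, -0.072, -0.006]
contact_force: [4.4, 3.8, 5.2]
grip_width: 0.0101
```

```bash
python3 -c "
from h import *
nxt(pr=.75,v=4)"
```

```text
t 16.1 s 97.7 tip [36.76 -8.29] z 18.32 depth into edge 0.32 Fn 3.63 Ft 4.52 Fz 5.23 turn [-0.0032 -0.0038  0.0012]
dist to line pts [89.3, 69.3, 48.8, 29.9, 8.4, 13.8, 34.8, 55.4, 74.2]
  row -1.7 3.7
  row -1.9 3.6
  row -2.0 3.5
  row -2.2 3.4
  row -2.4 3.3
```

play_rows:
  increments:
    - [-1.7, 3.5, 0.4, -0.002, -0.003, 0, 255]
    - [-1.9, 3.3, 0.4, -0.002, -0.003, 0, 255]

```text
clock: 16.3
tcp_pos: [0.5299, -0.0183, 0.0686]
orientation: [-3.138, -0.074, -0.004]
contact_force: [3.4, 3.3, 3.2]
grip_width: 0.0099
```

```bash
python3 -c "
from h import *
nxt(pr=.8,v=3.5,adv=2.2)"
```

```text
t 16.3 s 102.6 tip [ 35.34 -12.94] z 18.3 depth into edge 0.37 Fn 2.24 Ft 4.2 Fz 3.19 turn [-0.0023 -0.0026  0.0028]
dist to line pts [93.2, 72.8, 52.4, 34.3, 13.3, 8.9, 30.4, 50.9, 69.4]
  row -2.0 3.0
  row -2.2 2.8
  row -2.4 2.7
  row -2.5 2.6
  row -2.7 2.4
```

play_rows:
  increments:
    - [-2.2, 3.0, 0.5, -0.002, -0.002, 0.001, 255]
    - [-2.4, 2.8, 0.5, -0.002, -0.002, 0.001, 255]

```text
clock: 16.5
tcp_pos: [0.5282, -0.0227, 0.0685]
orientation: [-3.14, -0.073, -0.007]
contact_force: [4.7, 2.2, 4.0]
grip_width: 0.0099
```

```bash
python3 -c "
from h import *
nxt(pr=1,v=3.5,adv=2.2)"
```

```text
t 16.5 s 107.4 tip [ 33.46 -17.31] z 18.16 depth into edge 0.33 Fn 3.33 Ft 3.96 Fz 3.98 turn [-0.0009 -0.0042  0.0018]
dist to line pts [96.6, 75.9, 55.8, 38.5, 18.0, 4.2, 25.9, 46.4, 64.6]
  row -2.6 2.6
  row -2.7 2.4
  row -2.9 2.3
  row -3.0 2.1
  row -3.1 1.9
```

play_rows:
  increments:
    - [-2.6, 2.6, 0.55, -0.001, -0.003, 0.001, 255]
    - [-2.8, 2.4, 0.55, -0.001, -0.003, 0.001, 255]

```text
clock: 16.7
tcp_pos: [0.526, -0.0267, 0.0684]
orientation: [-3.14, -0.071, -0.007]
contact_force: [5.0, 1.1, 3.8]
grip_width: 0.0099
```

```bash
python3 -c "
from h import *
nxt(pr=1,v=3.5,adv=2.2)"
```

```text
t 16.7 s 112.0 tip [ 31.15 -21.23] z 18.12 depth into edge 0.3 Fn 3.62 Ft 3.59 Fz 3.81 turn [-0.0008 -0.0047  0.0007]
dist to line pts [99.7, 78.6, 58.8, 42.4, 22.4, 0.4, 21.5, 41.9, 60.0]
  row -2.9 2.2
  row -3.0 2.1
  row -3.1 1.9
  row -3.2 1.7
  row -3.3 1.5
```

play_rows:
  increments:
    - [-2.9, 2.2, 0.6, -0.001, -0.004, 0, 255]
    - [-3.0, 2.0, 0.6, -0.001, -0.004, 0, 255]

```text
clock: 16.9
tcp_pos: [0.5234, -0.0305, 0.0683]
orientation: [-3.14, -0.072, -0.005]
contact_force: [4.7, 1.8, 3.8]
grip_width: 0.0098
```

```bash
python3 -c "
from h import *
nxt(pr=1,v=3.5,adv=2.2)"
```

```text
t 16.9 s 116.7 tip [ 28.32 -24.93] z 18.01 depth into edge 0.27 Fn 2.59 Ft 4.35 Fz 3.83 turn [-0.0002 -0.0033  0.0011]
dist to line pts [102.5, 81.1, 61.7, 46.2, 26.8, 5.1, 17.0, 37.2, 55.4]
  row -3.1 1.9
  row -3.2 1.7
  row -3.3 1.5
  row -3.4 1.3
  row -3.5 1.1
```

play_rows:
  increments:
    - [-3.2, 1.7, 0.6, 0, -0.003, 0, 255]
    - [-3.3, 1.5, 0.6, 0, -0.003, 0, 255]

```text
clock: 17.1
tcp_pos: [0.5204, -0.0338, 0.0682]
orientation: [-3.14, -0.072, -0.007]
contact_force: [4.8, -0.1, 3.3]
grip_width: 0.0097
```

```bash
python3 -c "
from h import *
nxt(pr=1.2,v=3.5,adv=2.2)"
```

```text
t 17.1 s 121.2 tip [ 25.21 -28.08] z 17.94 depth into edge 0.26 Fn 3.44 Ft 3.41 Fz 3.26 turn [-0.0009 -0.0042  0.0014]
dist to line pts [104.8, 83.2, 64.2, 49.7, 31.0, 9.6, 12.6, 32.7, 51.1]
  row -3.4 1.3
  row -3.5 1.1
  row -3.6 0.9
  row -3.6 0.7
  row -3.7 0.5
```

play_rows:
  increments:
    - [-3.4, 1.3, 0.65, -0.001, -0.004, 0.001, 255]
    - [-3.5, 1.1, 0.65, -0.001, -0.004, 0.001, 255]

```text
clock: 17.3
tcp_pos: [0.517, -0.0368, 0.0681]
orientation: [3.14, 0.068, 0.005]
contact_force: [5.6, 0.5, 4.2]
grip_width: 0.0096
```

```bash
python3 -c "
from h import *
nxt(pr=1.2,v=3.5,adv=2.2)"
```

```text
t 17.3 s 125.8 tip [ 21.6 -31. ] z 17.84 depth into edge 0.22 Fn 2.98 Ft 4.77 Fz 4.19 turn [ 0.0008 -0.0032 -0.001 ]
dist to line pts [106.9, 85.1, 66.5, 53.1, 35.1, 14.1, 8.0, 28.2, 47.0]
  row -3.6 0.9
  row -3.6 0.7
  row -3.7 0.5
  row -3.7 0.3
  row -3.7 0.1
```

play_rows:
  increments:
    - [-3.5, 0.9, 0.6, 0.001, -0.003, -0.001, 255]
    - [-3.5, 0.7, 0.6, 0.001, -0.003, -0.001, 255]

```text
clock: 17.5
tcp_pos: [0.5133, -0.0394, 0.0681]
orientation: [-3.14, -0.071, -0.006]
contact_force: [4.2, 0.3, 4.7]
grip_width: 0.0099
```

```bash
python3 -c "
from h import *
nxt(pr=1.1,v=3.2,adv=2.)"
```

```text
t 17.5 s 130.3 tip [ 17.89 -33.35] z 17.82 depth into edge 0.15 Fn 1.95 Ft 3.78 Fz 4.74 turn [-0.0009 -0.0039  0.0005]
dist to line pts [108.6, 86.6, 68.6, 56.2, 39.1, 18.5, 3.6, 23.8, 43.3]
  row -3.4 0.5
  row -3.4 0.3
  row -3.4 0.1
  row -3.4 0.4
  row -3.3 0.8
```

play_rows:
  increments:
    - [-3.2, 0.2, 0.6, 0, -0.004, 0, 255]
    - [-3.2, 0, 0.6, 0, -0.004, 0, 255]

```text
clock: 17.7
tcp_pos: [0.51, -0.0412, 0.068]
orientation: [3.141, 0.069, 0.003]
contact_force: [5.1, -1.1, 4.6]
grip_width: 0.01
```

```bash
python3 -c "
from h import *
nxt(pr=1.1,v=3.2,adv=2.)"
```

```text
t 17.7 s 134.2 tip [ 14.34 -35.02] z 17.74 depth into edge 0.16 Fn 3.11 Ft 4.19 Fz 4.61 turn [ 0.0001 -0.002  -0.0004]
dist to line pts [109.8, 87.7, 70.2, 58.7, 42.4, 22.3, 0.3, 20.4, 40.6]
  row -3.4 0.1
  row -3.4 0.4
  row -3.3 0.8
  row -3.2 1.2
  row -3.0 1.6
```

play_rows:
  increments:
    - [-3.3, 0, 0.55, 0, -0.003, 0, 255]
    - [-3.3, 0.3, 0.55, 0, -0.003, 0, 255]

```text
clock: 17.9
tcp_pos: [0.5063, -0.0429, 0.068]
orientation: [3.14, 0.068, 0.003]
contact_force: [4.1, -0.7, 3.9]
grip_width: 0.01
```

```bash
python3 -c "
from h import *
nxt(pr=1.1,v=3.2,adv=1.8)"
```

```text
t 17.9 s 138.3 tip [ 10.57 -36.62] z 17.7 depth into edge 0.16 Fn 2.74 Ft 3.07 Fz 3.88 turn [ 0.001  -0.0018 -0.0014]
dist to line pts [111.0, 88.8, 71.9, 61.4, 45.8, 26.2, 4.4, 17.0, 38.1]
  row -3.3 0.8
  row -3.2 1.2
  row -3.0 1.5
  row -2.8 1.8
  row -2.6 2.1
```

play_rows:
  increments:
    - [-3.3, 0.7, 0.55, 0.001, -0.002, -0.001, 255]
    - [-3.2, 1.1, 0.55, 0.001, -0.002, -0.001, 255]

```text
clock: 18.1
tcp_pos: [0.5028, -0.0453, 0.068]
orientation: [-3.14, -0.071, -0.006]
contact_force: [5.4, 0.7, 5.0]
grip_width: 0.0098
```

```bash
python3 -c "
from h import *
nxt(pr=1.1,v=3.2,adv=1.8)"
```

```text
t 18.1 s 142.3 tip [  7.11 -38.74] z 17.65 depth into edge 0.52 Fn 3.41 Ft 4.24 Fz 5.03 turn [-0.0011 -0.004   0.0005]
dist to line pts [113.2, 91.0, 74.5, 64.8, 49.6, 30.2, 8.3, 13.5, 35.2]
  row -3.0 1.6
  row -2.8 1.9
  row -2.6 2.2
  row -2.3 2.5
  row -2.0 2.7
```

play_rows:
  increments:
    - [-2.8, 1.8, 0.5, -0.001, -0.003, 0, 255]
    - [-2.5, 2.2, 0.5, -0.001, -0.003, 0, 255]

```text
clock: 18.3
tcp_pos: [0.5003, -0.0488, 0.0679]
orientation: [-3.14, -0.071, -0.006]
contact_force: [4.5, 2.4, 4.0]
grip_width: 0.0099
```

```bash
python3 -c "
from h import *
nxt(pr=.9,v=3.2,adv=1.8)"
```

```text
t 18.3 s 146.5 tip [  4.42 -42.16] z 17.62 depth into edge 0.47 Fn 2.8 Ft 4.3 Fz 3.98 turn [-0.0004 -0.0038  0.0008]
dist to line pts [116.4, 94.1, 78.0, 68.8, 53.8, 34.3, 12.3, 9.6, 31.7]
  row -2.3 2.4
  row -2.0 2.6
  row -1.7 2.9
  row -1.4 3.0
  row -1.0 3.2
```

play_rows:
  increments:
    - [-2.3, 2.4, 0.5, -0.001, -0.003, 0, 255]
    - [-2.0, 2.6, 0.45, -0.001, -0.003, 0, 255]

```text
clock: 18.5
tcp_pos: [0.4987, -0.0523, 0.0679]
orientation: [-3.14, -0.073, -0.005]
contact_force: [4.6, 3.5, 3.6]
grip_width: 0.0099
```

```bash
python3 -c "
from h import *
nxt(pr=.9,v=3.2,adv=1.8)"
```

```text
t 18.5 s 150.2 tip [  2.69 -45.57] z 17.55 depth into edge 0.62 Fn 3.49 Ft 4.56 Fz 3.65 turn [-0.0009 -0.0034  0.0019]
dist to line pts [119.7, 97.4, 81.5, 72.5, 57.4, 37.6, 15.7, 6.0, 28.3]
  row -1.7 2.9
  row -1.4 3.0
  row -1.0 3.2
  row -0.9 3.2
  row -0.9 3.2
```

play_rows:
  increments:
    - [-1.6, 2.9, 0.45, -0.001, -0.002, 0.001, 255]
    - [-1.3, 3.1, 0.4, -0.001, -0.002, 0.001, 255]

```text
clock: 18.7
tcp_pos: [0.4982, -0.0559, 0.0678]
orientation: [-3.138, -0.072, -0.006]
contact_force: [4.0, 5.1, 4.6]
grip_width: 0.0099
```

```bash
python3 -c "
from h import *
nxt(pr=.9,v=3.2,adv=1.8)"
```

```text
t 18.7 s 153.7 tip [  2.02 -49.1 ] z 17.45 depth into edge 0.56 Fn 3.73 Ft 5.27 Fz 4.56 turn [-0.0022 -0.0042  0.0015]
dist to line pts [123.2, 100.9, 85.0, 75.9, 60.6, 40.4, 18.6, 2.5, 24.8]
  row -1.0 3.2
  row -0.9 3.2
  row -0.9 3.2
  row -0.9 3.2
  row -0.9 3.2
```

Now the last straight section, to y = -74.

play_rows:
  increments:
    - [-0.9, 3.2, 0.35, -0.002, -0.003, 0.001, 255]
    - [-0.8, 3.3, 0.35, -0.002, -0.003, 0.001, 255]
    - [-0.8, 3.5, 0.35, -0.002, -0.002, 0.001, 255]

```text
clock: 19.0
tcp_pos: [0.4984, -0.0609, 0.0676]
orientation: [-3.138, -0.073, -0.002]
contact_force: [2.8, 5.2, 6.4]
grip_width: 0.0096
```

```bash
python3 -c "
from h import *
nxt(pr=.9,v=3.2,adv=1.8,n=1)"
```

```text
t 19.0 s 158.6 tip [  1.93 -54.1 ] z 17.29 depth into edge 0.57 Fn 3.02 Ft 5.03 Fz 6.42 turn [-0.0025 -0.0016  0.0018]
dist to line pts [128.1, 105.8, 89.9, 80.5, 64.7, 44.0, 22.6, 2.4, 19.9]
  row -0.9 3.2
```

play_rows:
  increments:
    - [-0.9, 3.3, 0.2, -0.002, -0.002, 0.001, 255]
    - [-0.9, 3.3, 0.25, -0.002, -0.002, 0.001, 255]
    - [-0.9, 3.3, 0.25, -0.002, -0.002, 0.001, 255]

```text
clock: 19.3
tcp_pos: [0.4986, -0.0656, 0.0676]
orientation: [-3.138, -0.074, -0.002]
contact_force: [3.3, 4.5, 3.1]
grip_width: 0.01
```

```bash
python3 -c "
from h import *
nxt(pr=.9,v=3.2,adv=1.8,n=1)"
```

```text
t 19.3 s 163.3 tip [  1.85 -58.71] z 17.31 depth into edge 0.65 Fn 3.51 Ft 4.35 Fz 3.05 turn [-0.0031 -0.0012  0.0025]
dist to line pts [132.8, 110.5, 94.5, 84.9, 68.6, 47.7, 26.7, 7.1, 15.2]
  row -0.9 3.2
```

play_rows:
  increments:
    - [-0.9, 3.3, 0.3, -0.002, -0.002, 0.001, 255]
    - [-0.9, 3.3, 0.3, -0.002, -0.002, 0.001, 255]
    - [-0.9, 3.3, 0.3, -0.002, -0.002, 0.001, 255]

```text
clock: 19.6
tcp_pos: [0.4988, -0.0701, 0.0675]
orientation: [-3.137, -0.075, -0.001]
contact_force: [3.6, 4.8, 4.6]
grip_width: 0.0098
```

play_rows:
  increments:
    - [-0.9, 3.3, 0.3, -0.002, -0.002, 0.001, 255]
    - [-0.9, 3.3, 0.3, -0.002, -0.002, 0.001, 255]

```text
clock: 19.8
tcp_pos: [0.499, -0.0731, 0.0674]
orientation: [-3.136, -0.076, -0.001]
contact_force: [3.5, 5.1, 5.3]
grip_width: 0.0097
```

```bash
python3 -c "
from h import *
nxt(pr=.9,v=3.2,adv=1.8,n=1)"
```

```text
t 19.8 s 170.7 tip [  1.87 -66.18] z 17.09 depth into edge 0.63 Fn 3.76 Ft 4.95 Fz 5.26 turn [-0.0042 -0.0007  0.0039]
dist to line pts [140.2, 117.9, 101.9, 91.9, 75.1, 53.7, 33.5, 14.5, 7.8]
  row -0.9 3.2
```

play_rows:
  increments:
    - [-0.9, 3.3, 0.25, -0.003, -0.001, 0.001, 255]
    - [-0.9, 3.3, 0.25, -0.003, -0.001, 0.001, 255]
    - [-0.9, 3.3, 0.25, -0.003, -0.001, 0.001, 255]

```text
clock: 20.1
tcp_pos: [0.4991, -0.0776, 0.0673]
orientation: [-3.139, -0.077, -0.005]
contact_force: [4.2, 4.8, 3.8]
grip_width: 0.0101
```

play_rows:
  increments:
    - [-0.9, 3.3, 0.25, -0.002, -0.001, 0.001, 255]
    - [-0.9, 3.0, 0.25, -0.002, -0.001, 0.001, 255]

```text
clock: 20.3
tcp_pos: [0.4991, -0.0803, 0.0673]
orientation: [-3.138, -0.078, -0.007]
contact_force: [4.1, 4.7, 5.1]
grip_width: 0.0098
```

```bash
python3 -c "
from h import *
nxt(pr=.9,v=3.2,adv=1.8,n=1)
f=grab_frame('wrist'); cv2.imwrite('pics/w9.png',f['color']);np.savez('w9.npz',**f)"
```

```text
t 20.3 s 178.1 tip [  1.89 -73.55] z 16.99 depth into edge 0.61 Fn 4.33 Ft 4.52 Fz 5.07 turn [-0.002  -0.0048  0.0053]
dist to line pts [147.6, 125.3, 109.2, 98.9, 81.7, 60.1, 40.4, 21.9, 0.4]
  row -0.9 3.2
```

View pics/w9.png

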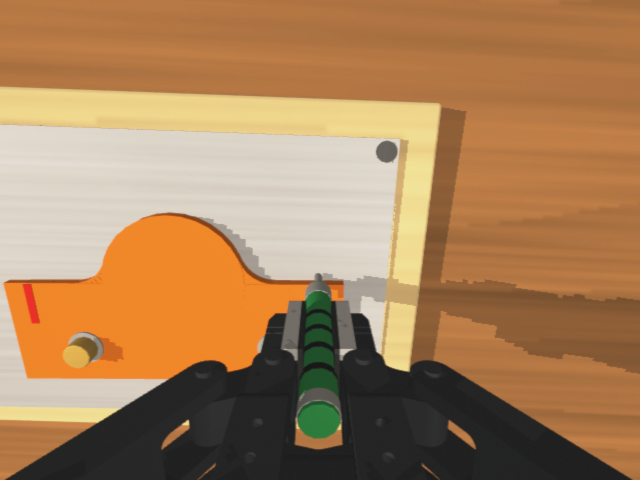

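The tip at (319,275) is about 13 mm short of the template's blue end (column 344), so y ≈ -73. That is inside the finish zone. I press on for one more row, then lift.

play_rows:
  increments:
    - [-0.9, 2.5, 0.3, -0.001, -0.003, 0, 255]
    - [-0.9, 1, 0.3, -0.001, -0.003, 0, 255]

```text
clock: 20.55
tcp_pos: [0.4992, -0.082, 0.0672]
orientation: [-3.138, -0.081, -0.004]
contact_force: [4.6, 0.3, 3.9]
grip_width: 0.0098
```

```bash
python3 -c "
from h import *
nxt(pr=.9,v=3.2,adv=1.8,n=1)"
```

```text
t 20.55 s 179.8 tip [  1.81 -75.24] z 16.93 depth into edge 0.69 Fn 4.65 Ft 0.13 Fz 3.93 turn [-0.0023 -0.0026  0.0069]
dist to line pts [149.3, 127.0, 110.9, 100.6, 83.2, 61.6, 42.1, 23.6, 1.3]
  row -0.9 3.2
```

play_rows:
  increments:
    - [1, 0, -3, 0, 0, 0, 255]
    - [1, 0, -10, 0, 0, 0, 255]
    - [0, 0, -25, 0, 0, 0, 255]
    - [0, 0, -25, 0, 0, 0, 255]
    - [0, -10, -10, 0, 0, 0, 255]

```text
clock: 21.05
tcp_pos: [0.4906, -0.0745, 0.1383]
orientation: [-3.138, -0.075, 0.033]
contact_force: [0.4, 0.3, -0.3]
grip_width: 0.0099
```

```bash
python3 -c "
from h import *
to(.4972,.331,.14,0.0445)"
```

```text
t 21.05 tcp [ 0.4906 -0.0745  0.1383] F [ 0.41  0.26 -0.27] w 0.0099
shift [  25.96 -404.68   -1.18] turn [-0.0026  0.0208  0.0034]
```

play_rows:
  increments:
    - [2, -35, 0, 0, 0.02, 0.003, 255]
    - [2, -45, 0, 0, 0, 0, 255]
    - [2, -45, 0, 0, 0, 0, 255]
    - [2, -45, 0, 0, 0, 0, 255]
    - [2, -45, 0, 0, 0, 0, 255]

```text
clock: 21.55
tcp_pos: [0.4845, 0.1396, 0.1367]
orientation: [3.135, 0.045, -0.02]
contact_force: [0.5, -0.8, -0.3]
grip_width: 0.0098
```

play_rows:
  increments:
    - [2, -45, 0, 0, 0, 0, 255]
    - [2, -40, 0, 0, 0, 0, 255]
    - [2, -30, 0, 0, 0, 0, 255]
    - [0, 0, 0, 0, 0, 0, 255]

```text
clock: 21.95
tcp_pos: [0.4775, 0.2654, 0.1334]
orientation: [3.131, 0.062, -0.037]
contact_force: [0.0, -0.2, -0.9]
grip_width: 0.0095
```

```bash
python3 -c "
from h import *
to(.4972,.331,.14,0.0445)"
```

```text
t 21.95 tcp [0.4775 0.2654 0.1334] F [ 0.02 -0.22 -0.92] w 0.0095
shift [ 22.15 -64.72  -7.75] turn [ 0.0094  0.0239 -0.0051]
```

play_rows:
  increments:
    - [10, -32, -6, 0.009, 0.024, -0.005, 255]
    - [10, -28, -2, 0, 0, 0, 255]
    - [0, 0, 0, 0, 0, 0, 255]
    - [0, 0, 0, 0, 0, 0, 255]

```text
clock: 22.35
tcp_pos: [0.4891, 0.3239, 0.1368]
orientation: [3.13, 0.072, -0.016]
contact_force: [0.4, -1.0, -0.7]
grip_width: 0.0099
```

```bash
python3 -c "
from h import *
to(.4972,.331,.14,0.0445)"
```

```text
t 22.35 tcp [0.4891 0.3239 0.1368] F [ 0.35 -1.03 -0.71] w 0.0099
shift [ 8.39 -6.68 -3.35] turn [0.0109 0.0106 0.0017]
```

play_rows:
  increments:
    - [8, -6.5, -3, 0.011, 0.011, 0.002, 255]
    - [0, 0, 0, 0, 0, 0, 255]
    - [0, 0, 0, 0, 0, 0, 255]

```text
clock: 22.65
tcp_pos: [0.4964, 0.3271, 0.1387]
orientation: [3.137, 0.065, -0.002]
contact_force: [0.1, -0.1, -0.9]
grip_width: 0.0098
```

```bash
python3 - <<'E'
from h import *
to(.4972,.331,.14,0.0445)
f=grab_frame('wrist'); o=r.get_obs(); np.savez('w10.npz',**f); R=Rn.from_rotvec(o['orientation']).as_matrix(); p=o['tcp_pos']
cv2.imwrite('pics/w10.png',cv2.resize(f['color'][200:440,240:400],None,fx=3,fy=2.5,interpolation=cv2.INTER_NEAREST))
G=cv2.cvtColor(f['color'],cv2.COLOR_BGR2GRAY)
print(G[266:284:1,318])
def tool(u,v,zt):
    a,d=ray(f,u,v); a=R.T@(a-p); d=R.T@d; return a+d*(zt-a[2])/d[2]
b=masks(f)['green']; b[:395]=0; b,s,c=big(b); print('butt',s,c,(tool(*c,-.0547)*1000).round(2))
E
```

```text
t 22.65 tcp [0.4964 0.3271 0.1387] F [ 0.08 -0.13 -0.91] w 0.0098
shift [ 0.94 -3.82 -1.32] turn [ 0.0034  0.0014 -0.0032]
[118 118 118 118 118 118 118 124 150 149 149 150 149 149 148 141 146 147]
butt [ 298  400   42   37 1219] [318.52748154 418.37407711] [ -0.17   0.1  -54.7 ]
```

View pics/w10.png

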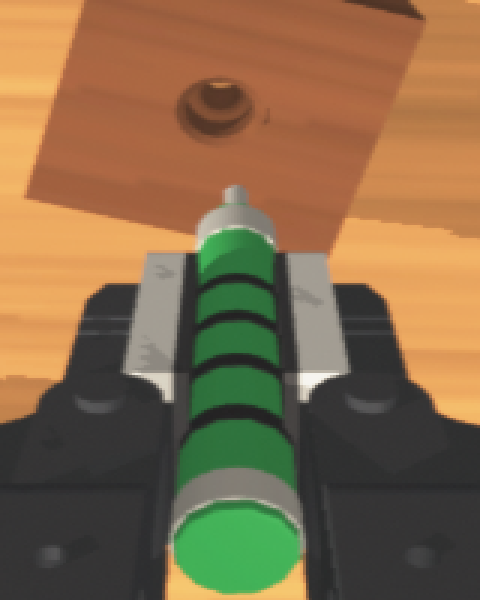

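play_rows:
  increments:
    - [1, -3.8, 8, 0.003, 0.001, -0.003, 255]
    - [0, 0, 12, 0, 0, 0, 255]
    - [0, 0, 0, 0, 0, 0, 255]
    - [0, 0, 0, 0, 0, 0, 255]

```text
clock: 23.1
tcp_pos: [0.4975, 0.3297, 0.1164]
orientation: [3.14, 0.067, -0.001]
contact_force: [-0.3, -0.5, 0.1]
grip_width: 0.0098
```

```bash
python3 -c "
from h import *
to(.4972,.331,.093,0.0445)"
```

```text
t 23.1 tcp [0.4975 0.3297 0.1164] F [-0.32 -0.5   0.14] w 0.0098
shift [-0.22 -1.35 23.39] turn [ 0.0012  0.0008 -0.0017]
```

play_rows:
  increments:
    - [-0.2, -1.3, 11, 0.001, 0.001, -0.002, 255]
    - [0, 0, 10, 0, 0, 0, 255]
    - [0, 0, 0, 0, 0, 0, 255]
    - [0, 0, 0, 0, 0, 0, 255]

```text
clock: 23.5
tcp_pos: [0.4969, 0.331, 0.093]
orientation: [3.14, 0.071, -0.001]
contact_force: [0.2, 0.8, 0.2]
grip_width: 0.0094
```

```bash
python3 -c "
from h import *
to(.4972,.331,.0533,0.0445)
f=grab_frame('wrist')
cv2.imwrite('pics/w11.png',cv2.resize(f['color'][230:330,260:380],None,fx=5,fy=5,interpolation=cv2.INTER_NEAREST))"
```

```text
t 23.5 tcp [0.4969 0.331  0.093 ] F [0.19 0.83 0.18] w 0.0094
shift [ 3.700e-01 -2.000e-02  3.966e+01] turn [0.0006 0.0006 0.0008]
```

View pics/w11.png

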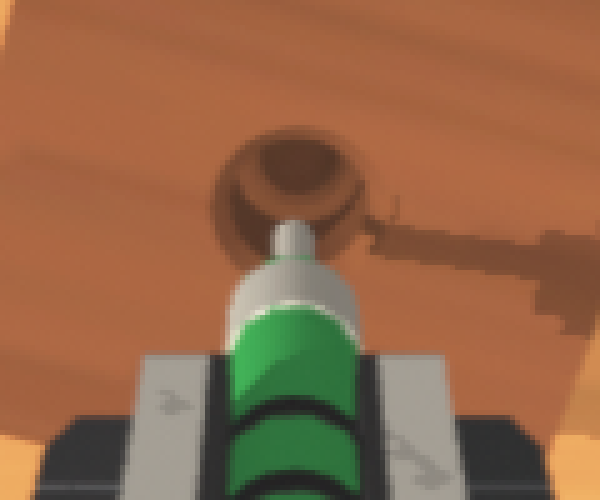

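play_rows:
  increments:
    - [0.3, 0, 5, 0, 0, 0, 255]
    - [0, 0, 5, 0, 0, 0, 255]
    - [0, 0, 0, 0, 0, 0, 255]

```text
clock: 23.85
tcp_pos: [0.4975, 0.3311, 0.0827]
orientation: [3.141, 0.071, 0.0]
contact_force: [0.2, -1.4, -0.8]
grip_width: 0.0095
```

```bash
python3 -c "
from h import *
to(.4972,.331,.0533,0.0445)"
```

```text
t 23.85 tcp [0.4975 0.3311 0.0827] F [ 0.15 -1.38 -0.8 ] w 0.0095
shift [-0.3   0.07 29.43] turn [ 0.0002 -0.0002  0.0005]
```

play_rows:
  increments:
    - [-0.3, 0, 4, 0, 0, 0, 255]
    - [0, 0, 4, 0, 0, 0, 255]
    - [0, 0, 2, 0, 0, 0, 255]
    - [0, 0, 0, 0, 0, 0, 255]

```text
clock: 24.25
tcp_pos: [0.4973, 0.3311, 0.0719]
orientation: [3.141, 0.071, 0.001]
contact_force: [0.2, -0.3, 0.1]
grip_width: 0.0096
```

```bash
python3 -c "
from h import *
to(.4972,.331,.0533,0.0445)"
```

```text
t 24.25 tcp [0.4973 0.3311 0.0719] F [ 0.17 -0.26  0.14] w 0.0096
shift [-0.07  0.12 18.59] turn [ 0.0001 -0.0004  0.0006]
```

play_rows:
  increments:
    - [0, 0, 4, 0, 0, 0, 255]
    - [0, 0, 4, 0, 0, 0, 255]
    - [0, 0, 2, 0, 0, 0, 255]

```text
clock: 24.55
tcp_pos: [0.4975, 0.3313, 0.0615]
orientation: [-3.14, -0.071, -0.002]
contact_force: [-0.3, -0.3, -1.0]
grip_width: 0.0099
```

play_rows:
  increments:
    - [0, 0, 3, 0, 0, 0, 255]
    - [0, 0, 2, 0, 0, 0, 255]

```text
clock: 24.75
tcp_pos: [0.4975, 0.3313, 0.0559]
orientation: [-3.141, -0.071, -0.001]
contact_force: [-0.5, 0.4, -0.9]
grip_width: 0.0093
```

```bash
python3 -c "
from h import *
to(.4972,.331,.0533,0.0445)"
```

```text
t 24.75 tcp [0.4975 0.3313 0.0559] F [-0.5   0.43 -0.88] w 0.0093
shift [-0.3   0.26  2.61] turn [-0.0002 -0.0009  0.0004]
```

play_rows:
  increments:
    - [-0.3, 0.2, 1.2, 0, 0, 0, 255]
    - [0, 0, 0.7, 0, 0, 0, 255]
    - [0, 0, 0.4, 0, 0, 0, 255]

```text
clock: 25.05
tcp_pos: [0.4971, 0.3311, 0.0533]
orientation: [-3.141, -0.071, -0.001]
contact_force: [0.4, -0.6, 5.3]
grip_width: 0.0101
```

play_rows:
  increments:
    - [0, 0, 0.6, 0, 0, 0, 255]
    - [0, 0, 0.6, 0, 0, 0, 255]

```text
clock: 25.25
tcp_pos: [0.4972, 0.3311, 0.0532]
orientation: [3.14, 0.07, 0.002]
contact_force: [-3.0, -2.3, 6.4]
grip_width: 0.0097
```

play_rows:
  increments:
    - [0, 0, -0.3, 0, 0, 0, 200]
    - [0, 0, 0, 0, 0, 0, 150]
    - [0, 0, 0, 0, 0, 0, 80]
    - [0, 0, 0, 0, 0, 0, 0]
    - [0, 0, 0, 0, 0, 0, 0]

```text
clock: 25.75
tcp_pos: [0.4976, 0.3315, 0.0538]
orientation: [-3.14, -0.07, -0.003]
contact_force: [0.3, 0.8, 0.1]
grip_width: 0.0753
```

play_rows:
  increments:
    - [0, 0, 0, 0, 0, 0, 0]
    - [0, 0, 0, 0, 0, 0, 0]
    - [0, 0, -10, 0, 0, 0, 0]
    - [0, 0, -25, 0, 0, 0, 0]
    - [0, 0, -25, 0, 0, 0, 0]

```text
clock: 26.25
tcp_pos: [0.4953, 0.3298, 0.1129]
orientation: [3.137, 0.071, -0.007]
contact_force: [0.8, 0.3, 0.8]
grip_width: 0.0852
```

play_rows:
  increments:
    - [0, 0, -30, 0, 0, 0, 0]
    - [0, 0, -30, 0, 0, 0, 0]
    - [0, 0, -20, 0, 0, 0, 0]
    - [0, 0, 0, 0, 0, 0, 0]
    - [0, 0, 0, 0, 0, 0, 0]

```text
clock: 26.75
tcp_pos: [0.4964, 0.3317, 0.2027]
orientation: [-3.14, -0.073, -0.003]
contact_force: [0.2, 0.5, -2.1]
grip_width: 0.0854
```

```bash
python3 - <<'E'
from h import *
to(.4972,.331,.0533,0.0445)
for n in ['wrist','top']:
    f=grab_frame(n); cv2.imwrite(f'pics/{n}12.png',f['color']); np.savez(f'{n}12.npz',**f)
    P=cloud(f); b=masks(f)['green']
    if n=='wrist': b&=abs(P[...,2]-.108)<.005
    b,s,c=big(b); print(n,s,c,onz(f,*c,.108),np.median(P[b],0))
E
```

```text
t 26.75 tcp [0.4964 0.3317 0.2027] F [ 0.24  0.49 -2.07] w 0.0854
shift [  0.39   0.85 149.45] turn [-0.0008 -0.0022  0.0018]
wrist [311 240  18  17 247] [319.52226721 247.82591093] [0.49594158 0.33083063 0.108     ] [0.49594053 0.33076114 0.10762216]Traceback (most recent call last):
  File "<stdin>", line 7, in <module>
  File "h.py", line 16, in big
    n,l,s,c=cv2.connectedComponentsWithStats(m.astype(np.uint8)); i=1+np.argmax(s[1:,4]); return l==i,s[i],c[i]
                                                                      ~~~~~~~~~^^^^^^^^^
    return _wrapfunc(a, 'argmax', axis=axis, out=out, **kwds)
    return bound(*args, **kwds)
ValueError: attempt to get argmax of an empty sequence
```

View pics/wrist12.png

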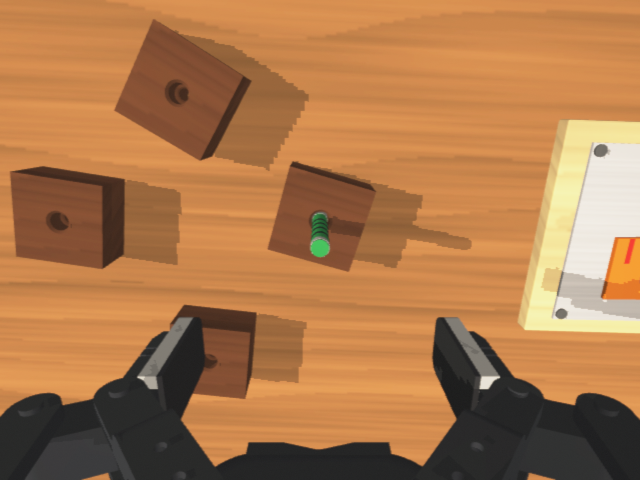

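View pics/top12.png

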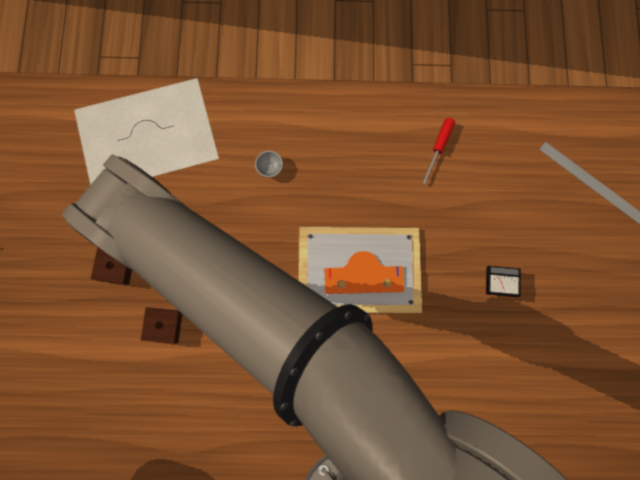

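The scriber stands with its butt at z = 0.108, at its original spot. The dish at (269,164), driver at (440,145) and meter at (504,281) have not moved. I'm handing in.

```bash
python3 -c "
from h import *
print(r.hand_in()); print(r.get_obs()['clock'])"
```

```text
the job is handed in; nothing more can be done
None
the job is handed in; nothing more can be done
```

I scribed the line in one unbroken stroke from the red mark round the lobe to the blue mark. The scriber is back in its block and the job was handed in about 27 s into the 72 s. `hand_in` reports no verdict, so what follows is from my own readings.

- **Stroke forces:** Along the stroke, sampled at the end of each 1–3-row move, the edge force read about 1.5–6 N. The panel force read about 1.4–10 N. Both stayed under the 12 N limit. The panel force reached 9.9 N as the point rounded the first fillet, so I changed the vertical correction there and it stayed under 6.5 N after that.
- **Reading noise:** The force readings vary by about ±0.7 N, and I did not see force between those samples.
- **Position estimates that disagreed:** Two camera views placed the template about 1–2 mm apart. I settled its position by touching the edge and following it. At the finish, the last picture put the point at about y = -73 mm and the arm's own reading put it at -73.5 mm. I then moved on to about -75 mm before lifting.
- **Return:** The shoulder met the step at the same height as before pickup (TCP z = 0.0533 m). The wrist camera then showed the butt at (0.496, 0.331, 0.108), within 1 mm of its starting spot.
- **Bystanders:** By eye, the dish, driver and meter are at the same pixels in the top view as at the start. I did not measure this, because my script stopped with an error on the top view: the arm hid the scriber there.

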